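Lever up a heavy test base onto its packing slide

ROBOT

A 7-joint arm with a two-finger parallel gripper is mounted at the origin on the work surface. World frame = base frame: x ahead of the robot, y to its left, z up, the work surface at z = 0. Lengths are in mm, angles in rad, forces in N, time in s.
With the tool pointing down it reaches from about 400 to 875 mm from the base axis. Payload 4.4 kg.
Tool frame: the origin (TCP) lies on the centre line of the jaws, within the pads' length; the fingertips stand ctrl.nose_length ahead of it and the grasp point (between the pads) lies 6 mm ahead of it (ctrl.nose_length is the distance from the TCP to the fingertips, in mm); z points along the fingers, y is the direction in which the jaws open and shut (so a half turn about z gives the same grasp; the last joint's range is limited). The gripper opens to 85 mm and grips with 20 to 120 N. Pads are 22 mm wide; open, the fingers measure 114 mm over their backs; the gripper's body (76 mm by 85 mm) begins 54 mm behind the grasp point. The pads swing forward as they close: fully open they stand 13 mm farther back than shut.
Start: joints at [1.174, 0.628, 0.038, 1.517, -0.027, 0.996, -0.02], TCP at [211.148, -614.764, 227.513] pointing down, gripper open.
Joint ranges: [-3.06, 3.06], [-0.37, 2.12], [-1.25, 1.32], [0.18, 2.47], [-1.1, 4.24], [0.23, 1.98], [-2.94, 2.94]. Speed limits (rad/s): [2.57, 2.57, 3.14, 3.14, 3.14, 3.14, 3.14].

INTERFACE

Orientations are given as [roll, pitch, yaw] about the fixed x, y, z axes, in that order (R = Rz(yaw) Ry(pitch) Rx(roll)).
In Python, from cell import ctrl, vision gives the robot as it stands. The module is installed in compiled form; this text tells all that it offers.
- The arm moves only by the shell command python3 -m inch 'ROWS'. ROWS is a JSON object of lists of equal length, an entry for each row: "travel": the shift along the tool's x, y, z in cm, a list of three; "twist": the turn about the tool's z in degrees; "fingers": the finger opening in cm, from 0 to 8.54. A call has exactly 10 rows; each row is the pose to reach, as a shift and turn from the pose commanded when the call began, along the tool's axes at that moment; what a row does not reach only later rows make up. A row lasts 1/12 s, in which the tool goes at most 41.7 mm and 7.16 degrees, less where a joint would pass 70% of its speed; a pose out of reach is approached as far as the arm can. A call with a gripper value outside its range is refused whole. The fingers move at their own pace and stop on an object; the grip force is fixed at half the most. Time passes only in rows, so rows that repeat a pose let the fingers close, or fill a call up. It gives the time, the measured TCP pose, the force and the opening at its end, in the units of the state.
- ctrl.read_state(): the state, without advancing time (a new reading comes with each control period).
- vision.get_image(name): name is "side" or "top" or "wrist"; returns a dict with "frame" (384x512x3 uint8, red, green, blue), "fx", "fy", "cx", "cy" (pixels), "position" and "orientation" of the camera in the world. Camera axes: x right, y down, z forward; pixel columns grow to the right and rows downward; lengths in mm; the calibration is good to about 2 mm. A picture is of the moment at which its call begins. There is no depth.
- ctrl.finish_job(): hands the job in, once; it reports no verdict.
The state is a dict: "clock": time; "qpos": joint angles; "qd": joint speeds; "tau": joint torques, N m; "eef_pos": TCP position; "tool_rot": TCP orientation; "force": force on the tool from outside, world axes, zero at the start; "torque": the same for the moment, N m; "width": finger opening in mm.
Only numpy, scipy, OpenCV 4.12 (cv2) and the standard library are available. Lean on these libraries where they do the work, as an engineer would, in place of code of your own. Each camera call takes 0.05 s, during which the arm holds its last target.

TASK

Slide the toe of the steel pry bar, over the fulcrum block, in under the front edge of the heavy test base until it bears lightly on the stop rib, without ramming it. With the bar alone, lever the base up just far enough for the packing slide to snap in under its foot, then let it down gently onto the slide, never dropping it. Draw the bar out and lay it flat on the bench, clear of base and fulcrum, leaving everything else where it is.

Things in the scene. Friction and masses are not known exactly. Their poses are not given: they have to be found in the camera images.
- bed: Fixed bedplate, 6 mm thick, under the heavy grey test base. Origin on the bench under the middle of the base's front edge; +x from front edge to rear (the way the bar slides in), y along the front edge, z up. Plate: x 0 to 250, y -170 to 130 mm. Base: 220 mm deep, 240 wide, 170 high, 4.5 to 7 kg. Lift it only with the bar; keep the gripper off base, slide, stop and bedplate.
- base (a joint): Tilt of the base about its rear hinge (rad), 0 at rest. The slide can snap in at about 0.050 and then carries the base at about 0.048 (front edge 10 mm up). Over 0.085 (front edge 17 mm up) is lifted too far. Coming down faster than 0.5 rad/s is a drop.
- lip (a point): Middle of the lower front edge of the base's 16 mm top plate, 103 mm above the bench while the base is down; it rises with the base. Below the plate, between two front feet (26 mm square, centres 20 mm behind the edge and 100 mm to either side), is an open gap 170 mm wide. The hinge lies 200 mm behind the edge, 20 mm above the bench.
- stop: Steel stop rib, 80 mm wide, under the base's top plate down to 51 mm above the bench, 30 to 42 mm behind the front edge. Origin at the middle of its front face, 77 mm above the bench; x as the bed's. Rigid. The toe is home when it bears on this face with about 3 to 10 N for a quarter of a second; over 25 N is ramming.
- slide (a joint): Travel of the spring-loaded packing slide (m): about 0 while the foot blocks it, about 0.022 when it has fully snapped in under the foot. It moves by itself (about 3 N of spring) once the foot is 9 mm up; hold the base a little above that until the slide is fully in, or the foot may pinch it half-way.
- slide_top (a point): Top of the upright tab of the packing slide, a 9 mm thick steel block beside the front foot at the bed's -y side; it moves to the bed's +y when it snaps in.
- fulcrum: Fixed dark steel fulcrum block in front of the base, 50 mm by 70 mm at the foot, with a rounded crest (radius 12 mm, 60 mm long, along its y) whose top is 85 mm above the bench. Origin under its middle on the bench; axes nearly parallel to the bed's.
- bar: Loose straight steel pry bar, 320 x 20 x 10 mm, 0.5 kg, flat on the bench at the start. Origin at its centre (half-way up; also its centre of mass); +x to the toe (last 20 mm, 28 mm wide, end at 160 mm), -x to the rubber-covered handle (last 100 mm, end at -160 mm), z up through the 10 mm.
- handle (a point): Top face of the bar, 20 mm from its handle end: where to press. Let go over the fulcrum with the toe under the base, the bar's handle sinks until the toe rests on the base's underside, and it stays so. Levering takes about 10 to 20 N straight down here, sinking this point by some 60 mm from level.
- jar: Bystander: amber jar, 56 mm across, 100 mm high, origin under it; leave alone.
- weight: Bystander: steel weight, 50 mm across, 66 mm high, origin under it; leave alone.
- collar: Bystander: steel collar, 60 mm across, 18 mm high, origin under it; leave alone.
- wrench: Bystander: wrench 170 mm long, lying flat; leave alone.
- cup: Bystander: low aluminium sample cup, 70 mm across, 45 mm high, origin under it; leave alone.
Mind the look-alikes: they are no part of the job. What is shaped like the fulcrum but turquoise or yellow is not meant.

How it is judged (in metres and radians):
On the way, in this order (a step that is already met when the one before it is completed fails the run):
1. the bar's toe bears on the stop rib under the base (over 2 N) (contact force between bar and stop above 2 N), for 0.15 s.
2. the base is levered up until the packing slide has snapped in under the foot (value of joint slide above 0.015 m and value of joint base above 0.04 rad), for 0.1 s.
At the end, for the whole second after the job is handed in: The packing slide is at least 15 mm in, the base rests on it (tilt 0.040 to 0.055 rad), and the bar lies still and flat on the bench (centre under 10 mm high, within 0.06 rad of level), touching neither base nor fulcrum (all of step 2 and value of joint base below 0.055 rad and height (world z) of bar below 0.01 m and angle between bar's own z axis and vertical below 0.06 rad and linear speed of bar below 0.02 m/s and contact force between bar and bed below 0.1 N and contact force between bar and fulcrum below 0.1 N).
It fails at once if the stop rib is rammed with more than 25 N (contact force between bar and stop above 25 N).
It fails at once if the base is lifted too far (over 0.085 rad) (value of joint base above 0.085 rad).
It fails at once if the base is dropped (falls faster than 0.5 rad/s) (velocity of joint base below -0.5 rad/s).
It fails at once if the robot pushes on the base, slide, stop or bedplate itself (over 3 N) (contact force between any of the fingers, the arm and bed above 3 N).
It fails at once if a bystander is moved by more than 30 mm (distance of any of jar, weight, collar, wrench, cup from where it was at the start of the episode above 0.03 m).
It also fails if it takes over 70 s, if anything falls off the work surface, if the arm or the gripper's body presses on something with over 40 N, if the wrist force passes 120 N, or if a joint passes its speed limit or range.

## Working session

There is one attempt and no reset: what is moved stays moved. The work goes in short steps, Python scripts to look and compute and a shell command to move; the robot and the scene stay as the last step left them, time stands still between calls to the robot, and variables do not carry over. Pictures are saved under pics/ and viewed, and the job is handed in when it is done.

```bash
mkdir -p pics; ls; python3 - <<'E'
from cell import ctrl, vision
import cv2
print(ctrl.read_state(), ctrl.nose_length)
for n in ["side","top","wrist"]:
    d=vision.get_image(n)
    cv2.imwrite(f"pics/{n}0.png",d["frame"][:,:,::-1])
    print(n,{k:v for k,v in d.items() if k!="frame"})
E
```

```text
pics
{'clock': 0.0, 'qpos': array([ 1.17415632,  0.62932062,  0.03843708,  1.5183402 , -0.02697922,
        0.99631295, -0.01998289]), 'qd': array([-0.00080405, -0.00135852, -0.00123006, -0.00134873,  0.00072598,
        0.00018229, -0.0006315 ]), 'tau': array([-5.64154307e-04, -5.63392532e+01,  1.22614145e+00, -1.93446708e+01,
        1.10221416e-02,  1.05911450e-02, -3.52813356e-05]), 'eef_pos': array([ 210.9681746 , -614.15609188,  226.61443678]), 'tool_rot': array([-3.13972979e+00,  3.73272114e-05,  3.30873030e-01]), 'force': array([ 0.27261882, -0.02407753,  0.25374757]), 'torque': array([-0.0204149 ,  0.00490607, -0.04042148]), 'width': 85.38061156593095} 25.0
side {'fx': 482.2798134363447, 'fy': 482.2798134363447, 'cx': 252.95602653826077, 'cy': 189.09009403250488, 'position': array([ 140.44174658,  846.52953429, 1045.82283317]), 'orientation': array([-2.35584816,  0.01639327, -2.78666117])}
top {'fx': 385.6334088404176, 'fy': 385.6334088404176, 'cx': 255.83219801722254, 'cy': 191.48231457770092, 'position': array([ 234.74989114,  -31.87909558, 1364.89355576]), 'orientation': array([-2.92801398, -0.00692988, -1.50746715])}
wrist {'fx': 320.1979452168376, 'fy': 320.1979452168376, 'cx': 254.01363417781923, 'cy': 195.30175092057286, 'position': array([ 279.25390774, -591.37675672,  372.11512737]), 'orientation': array([ 2.85445824e+00,  5.49009870e-04, -1.23999110e+00])}
```

View pics/side0.png

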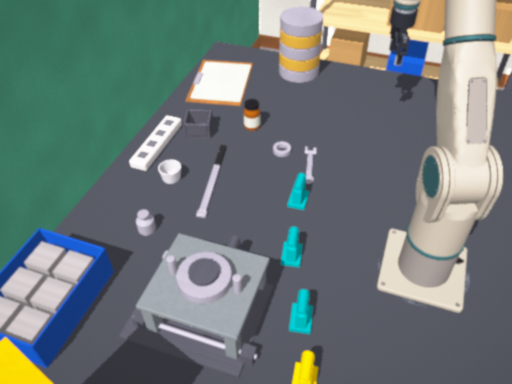

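View pics/top0.png

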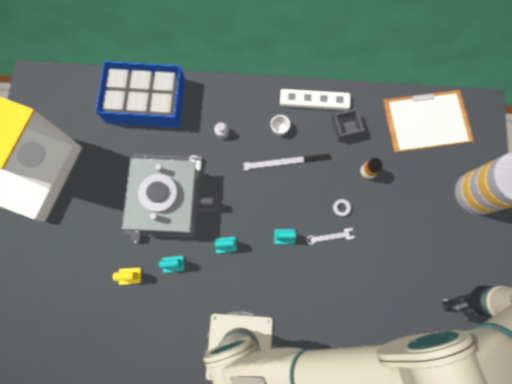

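View pics/wrist0.png

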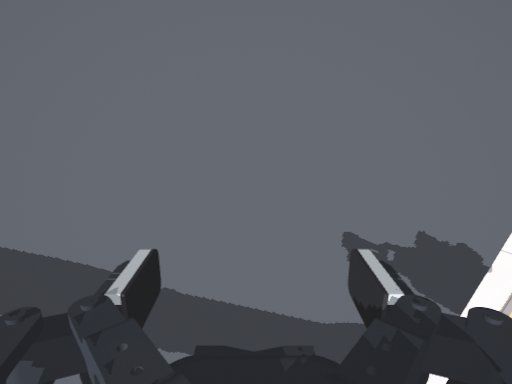

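```bash
cat > h.py <<'E'
import numpy as np, cv2
from scipy.spatial.transform import Rotation as Ro
from cell import ctrl, vision
def cam(n):
    return vision.get_image(n)
def ray(d,uv):
    R=Ro.from_euler('xyz',d["orientation"]).as_matrix()
    v=np.array([(uv[0]-d["cx"])/d["fx"],(uv[1]-d["cy"])/d["fy"],1.])
    return d["position"],R@v
def onz(d,uv,z):
    p,v=ray(d,uv); return p+v*(z-p[2])/v[2]
def proj(d,P):
    R=Ro.from_euler('xyz',d["orientation"]).as_matrix()
    c=(np.atleast_2d(P)-d["position"])@R
    return np.c_[c[:,0]/c[:,2]*d["fx"]+d["cx"],c[:,1]/c[:,2]*d["fy"]+d["cy"]]
def tri(d1,u1,d2,u2):
    p,a=ray(d1,u1);q,b=ray(d2,u2)
    s=np.linalg.lstsq(np.c_[a,-b],q-p,rcond=None)[0]
    A=p+s[0]*a;B=q+s[1]*b
    return (A+B)/2,np.linalg.norm(A-B)
def crop(d,x0,y0,x1,y1,k,fn,pts=None):
    im=cv2.resize(d["frame"][y0:y1,x0:x1,::-1],None,fx=k,fy=k,interpolation=cv2.INTER_CUBIC)
    if pts is not None:
        for p in proj(d,pts):
            cv2.circle(im,(int((p[0]+.5-x0)*k),int((p[1]+.5-y0)*k)),2,(0,0,255),-1)
    cv2.imwrite("pics/"+fn,im)
import pickle
E
python3 - <<'E'
from h import *
t=cam("top");s=cam("side")
pickle.dump((t,s),open("c0.pkl","wb"))
crop(t,110,140,350,290,3.3,"t1.png")
crop(s,110,130,330,384,2.3,"s1.png")
E
```

```text
(no output)
```

View pics/t1.png

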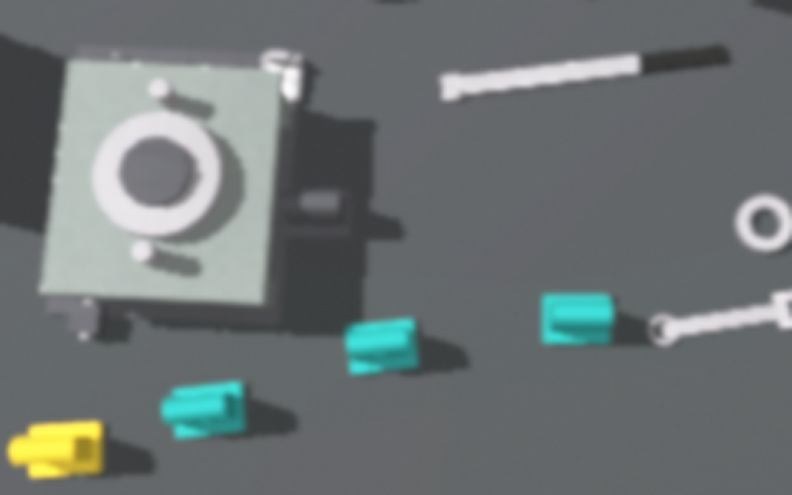

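View pics/s1.png

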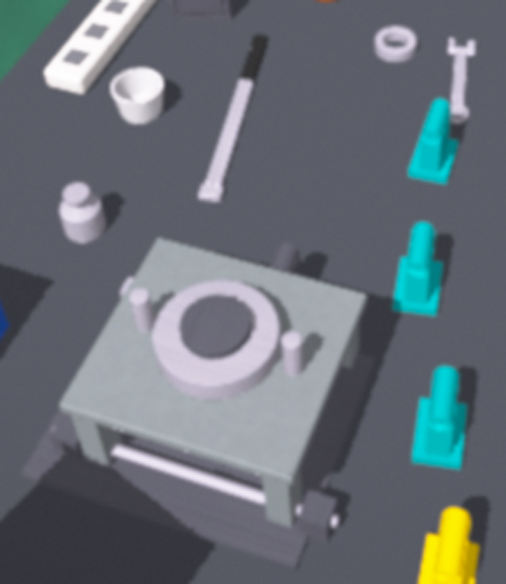

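```bash
python3 - <<'E'
from h import *
np.set_printoptions(precision=1,suppress=True)
t,s=pickle.load(open("c0.pkl","rb"))
T=lambda a,b:(a/3.3+110-.5+.15,b/3.3+140-.35)
S=lambda a,b:(a/2.3+110-.3,b/2.3+130-.3)
print("top corners z119")
c={}
for n,p in dict(FX=(281,68),Fx=(264,303),RX=(70,60),Rx=(40,292)).items():
    print(n,onz(t,T(*p),119))
print("side corners z119")
for n,p in dict(FX=(158,238),Fx=(367,294),RX=(64,405),Rx=(294,478)).items():
    print(n,onz(s,S(*p),119))
print("bar toe/handle top", onz(t,T(443,88),10),onz(t,T(730,53),10), "side",onz(s,S(211,196),10),onz(s,S(262,38),10))
print("fulcrum crest T",onz(t,T(301,201),85),onz(t,T(343,201),85),"side tip",onz(s,S(288,246),85))
E
```

```text
top corners z119
FX [598.9 188.1 119. ]
Fx [359.3 181.5 119. ]
RX [593.3 403.2 119. ]
Rx [356.  401.2 119. ]
side corners z119
FX [598.7 190.1 119. ]
Fx [360.4 185.1 119. ]
RX [590.4 406.7 119. ]
Rx [355.5 402.3 119. ]
bar toe/handle top [619.5  26.7  10. ] [ 680.7 -289.2   10. ] side [620.5  28.9  10. ] [ 679.5 -277.    10. ]
fulcrum crest T [469. 160.  85.] [471.8 117.2  85. ] side tip [473.1 127.7  85. ]
```

The things that could be taken for the fulcrum are the dark block in front of the base (top view, pixel 207,201), three turquoise blocks (172,264), (226,244), (285,237) and a yellow one (128,276). I choose the dark one, because it is dark steel and right at the middle of the base's front edge. The things that could be taken for the bar are the bar with dark handle and wide toe (247,166)-(330,156) and the wrench (330,236). I choose the former. I check both choices with the wrist camera next, after the first travel.

```bash
python3 -m inch '{"travel":[[2.8,-1.5,0],[5.7,-3.1,0],[8.6,-4.7,0],[11.4,-6.3,0],[14.3,-7.9,0],[17.2,-9.5,0],[20,-11,0],[22.9,-12.6,0],[25.7,-14.2,0],[28.6,-15.8,0]],"twist":[-4,-8,-12,-16,-20,-25,-29,-33,-37,-41],"fingers":[8.5,8.5,8.5,8.5,8.5,8.5,8.5,8.5,8.5,8.5]}'
python3 - <<'E'
from h import *
st=ctrl.read_state();print(st["qpos"],st["eef_pos"],st["tool_rot"])
y=st["tool_rot"][2];d=np.array([650,-130])-st["eef_pos"][:2]
print(d@[np.cos(y),np.sin(y)],d@[np.sin(y),-np.cos(y)],np.degrees(y)-100.9)
E
```

```text
clock: 1.08
eef_pos: [431.0, -371.3, 227.6]
tool_rot: [-3.142, 0.0, 1.049]
force: [0.5, -0.0, -0.7]
width: 84.9
[ 0.773697    0.51431016 -0.16941426  1.74567608  0.10720287  0.89057637
  0.03693852] [ 430.96274421 -371.29184593  227.57785615] [-3.14156715e+00  2.40530821e-04  1.04945951e+00]
318.3265029123958 69.76612272610014 -40.770399576722916
```

```bash
python3 -m inch '{"travel":[[3.2,0.7,0],[6.4,1.4,0],[9.5,2.1,0],[12.7,2.8,0],[15.9,3.5,0],[19.1,4.2,0],[22.3,4.9,0],[25.4,5.6,0],[28.6,6.3,0],[31.8,7,0]],"twist":[-4,-8,-12,-16,-20,-25,-29,-33,-37,-41],"fingers":[8.5,8.5,8.5,8.5,8.5,8.5,8.5,8.5,8.5,8.5]}'
python3 - <<'E'
from h import *
w=cam("wrist"); cv2.imwrite("pics/w1.png",w["frame"][:,:,::-1]); pickle.dump(w,open("w1.pkl","wb"))
st=ctrl.read_state();print(st["qpos"],st["eef_pos"],st["tool_rot"]); print(w["position"],w["orientation"])
E
```

```text
clock: 1.92
eef_pos: [650.9, -131.2, 227.4]
tool_rot: [-3.141, 0.0, 1.765]
force: [0.7, -0.8, -0.2]
width: 85.2
[ 0.35232653  0.67307513 -0.36434646  1.46113032  0.25059555  1.04898326
  0.1421574 ] [ 655.73588758 -122.42260846  227.5397528 ] [ 3.13489698 -0.00576806  1.77625339]
[637.19295168 -60.83758422 372.86669583] [2.85325501e+00 2.64196553e-04 1.94242431e-01]
```

View pics/w1.png

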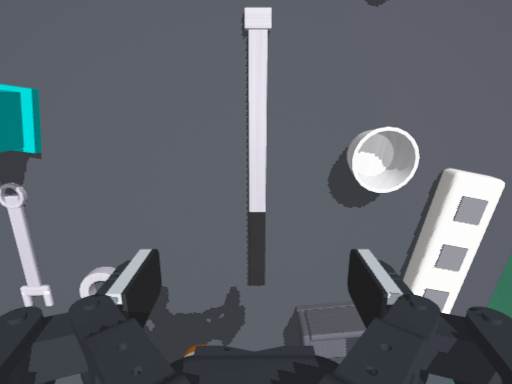

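```bash
python3 - <<'E'
from h import *
np.set_printoptions(precision=1,suppress=True)
w=cam("wrist"); pickle.dump(w,open("w2.pkl","wb"))
crop(w,180,0,330,300,2,"w2.png")
st=ctrl.read_state();print(st["eef_pos"],st["tool_rot"],w["position"],w["orientation"])
E
```

```text
[ 653.6 -124.5  227.4] [ 3.1 -0.   1.8] [640.4 -53.3 373.4] [ 2.9 -0.   0.2]
```

View pics/w2.png

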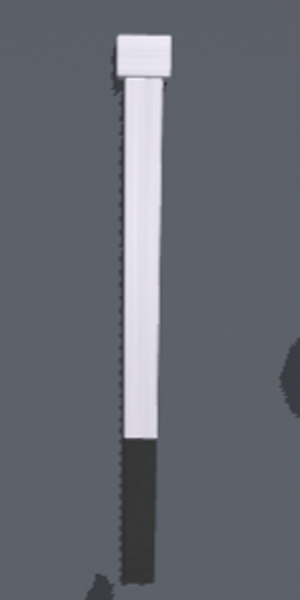

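```bash
python3 - <<'E'
from h import *
np.set_printoptions(precision=2,suppress=True)
w=pickle.load(open("w2.pkl","rb"))
a=onz(w,(180+145/2-.25,36/2-.25),10);b=onz(w,(180+138.5/2-.25,583/2-.25),10)
m=onz(w,(180+141/2-.25,438/2-.25),10)
print(a,b,m,np.linalg.norm(a-b),np.linalg.norm(m-b)); d=a-b; yaw=np.degrees(np.arctan2(d[1],d[0])); c=(a+b)/2;print(c,yaw)
st=ctrl.read_state();y=st["tool_rot"][2];print(st["eef_pos"],st["tool_rot"])
for tgt in (c,):
    e=tgt[:2]-st["eef_pos"][:2]
    print(e@[np.cos(y),np.sin(y)],e@[np.sin(y),-np.cos(y)],np.degrees(y)-yaw)
E
```

```text
[624.12  27.86  10.  ] [ 684.3  -283.88   10.  ] [ 665.84 -185.78   10.  ] 317.4894503705425 99.82353936904465
[ 654.21 -128.01   10.  ] 100.92599465309364
[ 653.59 -124.51  227.37] [ 3.14 -0.    1.77]
-3.5516096824265633 -0.08622975553593396 0.5875889601968112
```

```bash
python3 -m inch '{"travel":[[0,0,2],[0,0,5],[0,0,8],[0,0,11],[0,0,13.5],[-0.1,0,15],[-0.2,0,16],[-0.2,0,16],[-0.2,0,16],[-0.2,0,16]],"twist":[0,0,0,0,0,0,0,0,0,0],"fingers":[8.5,8.5,8.5,7,7,7,7,7,7,7]}'
python3 - <<'E'
from h import *
np.set_printoptions(precision=2,suppress=True)
w=cam("wrist"); cv2.imwrite("pics/w3.png",w["frame"][:,:,::-1])
st=ctrl.read_state();y=st["tool_rot"][2];print(st["eef_pos"],st["tool_rot"],st["force"],st["width"])
e=np.array([652.5,-129])-st["eef_pos"][:2]
print(e@[np.cos(y),np.sin(y)],e@[np.sin(y),-np.cos(y)],np.degrees(y)-100.9)
E
```

```text
clock: 2.85
eef_pos: [651.6, -134.4, 68.9]
tool_rot: [3.139, 0.001, 1.762]
force: [0.7, -0.1, 0.2]
width: 69.9
[ 651.69 -134.35   69.12] [3.14 0.   1.76] [0.02 0.18 0.9 ] 69.82295254713787
5.0940401331535154 1.812409114953755 0.036287214992114514
```

View pics/w3.png

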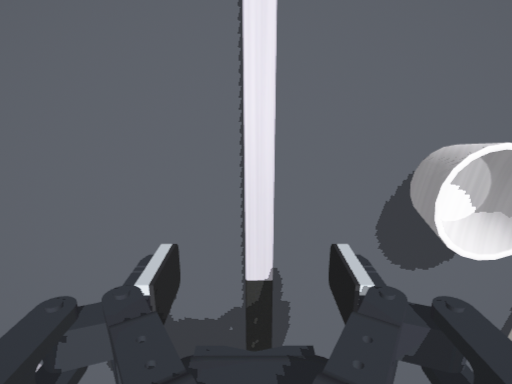

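```bash
python3 -m inch '{"travel":[[0.2,0,1],[0.4,0.1,2.2],[0.5,0.1,3.2],[0.5,0.1,3.8],[0.5,0.1,4],[0.5,0.1,4],[0.5,0.1,4],[0.5,0.1,4],[0.5,0.1,4],[0.5,0.1,4]],"twist":[0,0,0,0,0,0,0,0,0,0],"fingers":[6,5,4,4,4,4,0,0,0,0]}'
python3 -m inch '{"travel":[[0,0,0],[0,0,0],[0,0,0],[0,0,0],[0,0,-0.3],[0,0,-0.8],[0,0,-1.5],[0,0,-2.2],[0,0,-2.7],[0,0,-3]],"twist":[0,0,0,0,0,0,0,0,0,0],"fingers":[0,0,0,0,0,0,0,0,0,0]}'
python3 - <<'E'
from h import *
np.set_printoptions(precision=2,suppress=True)
w=cam("wrist"); s=cam("side"); t=cam("top")
crop(s,100,100,300,250,4,"s4.png"); cv2.imwrite("pics/w4.png",w["frame"][:,:,::-1])
st=ctrl.read_state();print(st["eef_pos"],st["tool_rot"],st["force"],st["width"])
E
```

```text
clock: 3.73
eef_pos: [650.9, -129.3, 28.0]
tool_rot: [3.141, 0.0, 1.762]
force: [0.4, -0.7, -0.6]
width: 0.0
clock: 4.57
eef_pos: [651.3, -129.2, 59.0]
tool_rot: [3.14, 0.001, 1.762]
force: [-0.1, -0.1, 0.3]
width: -0.6
[ 650.78 -129.19   58.02] [3.14 0.   1.76] [0.2  0.17 0.31] 0.1856400333621922
```

View pics/s4.png

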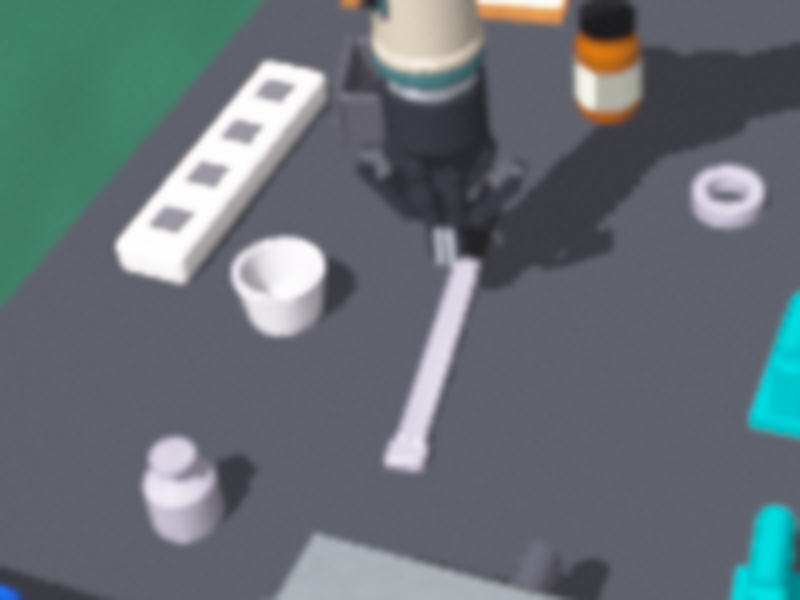

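View pics/w4.png

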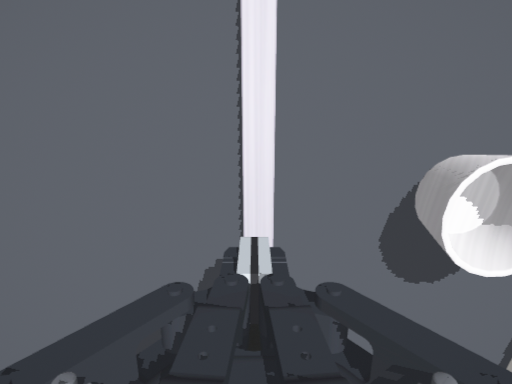

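```bash
python3 - <<'E'
from h import *
np.set_printoptions(precision=1,suppress=True)
w=cam("wrist"); s=cam("side")
st=ctrl.read_state();e=st["eef_pos"];y=st["tool_rot"][2];print(e)
tx=np.array([np.cos(y),np.sin(y),0])
for n in (0,10,25,35):
    P=np.array([e+[0,0,-n]+k*tx for k in (-11,0,11)])
    print(n,"w",proj(w,P).ravel(),"s",proj(s,P).ravel())
crop(s,180,140,250,200,10,"s5.png")
crop(w,210,200,300,300,6,"w5.png")
E
```

```text
[ 650.3 -129.1   57.3]
0 w [253.  268.9 252.9 249.3 252.9 228.9] s [213.5 163.4 212.7 165.8 211.9 168.2]
10 w [253.  259.6 253.  240.9 253.  221.5] s [213.8 165.8 213.  168.2 212.2 170.6]
25 w [253.1 247.3 253.1 229.9 253.  211.9] s [214.1 169.4 213.4 171.8 212.6 174.2]
35 w [253.1 240.2 253.1 223.5 253.1 206.3] s [214.4 171.7 213.6 174.1 212.8 176.6]
```

View pics/s5.png

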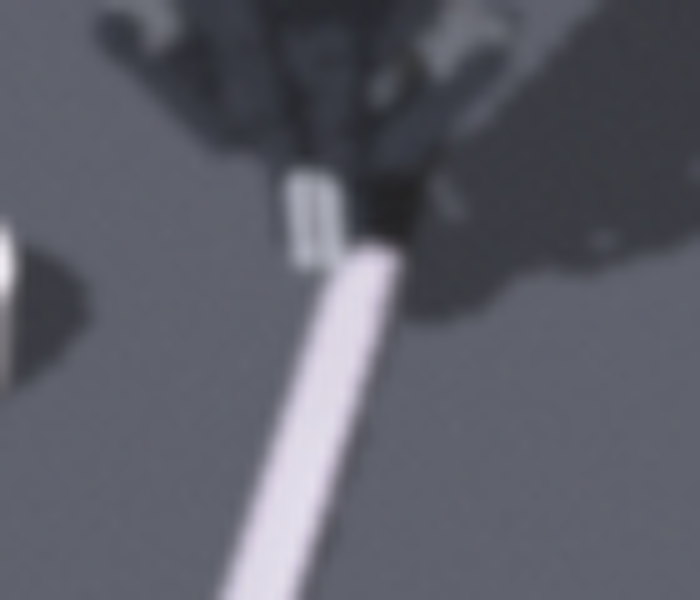

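View pics/w5.png

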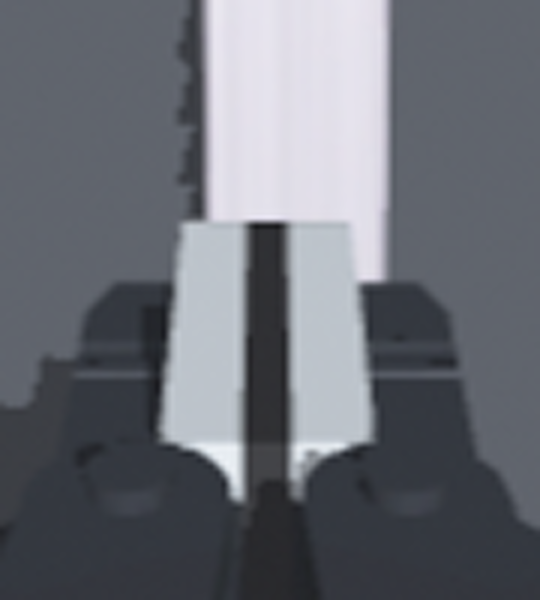

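```bash
python3 - <<'E'
from h import *
np.set_printoptions(precision=1,suppress=True)
w=cam("wrist"); s=cam("side")
st=ctrl.read_state();e=st["eef_pos"]
W=lambda a,b:(210+a/6-.4,200+b/6-.4)
S=lambda a,b:(180+a/10-.45,140+b/10-.45)
print(e,st["tool_rot"],st["qpos"])
print("tip R(in w right)",tri(w,W(350,222),s,S(292,270)))
print("tip L",tri(w,W(182,222),s,S(335,272)))
print("top", tri(w,W(266,440),s,S(312,175)))
# check wrist calibration w/ bar at z=10 edges: left/right of bar
for p in ((207,100),(389,100)): print(onz(w,W(*p),10))
E
```

```text
[ 650.3 -129.1   57.2] [-3.1 -0.   1.8] [ 0.3  0.9 -0.3  1.6  0.3  0.7  0.1]
tip R(in w right) (array([ 656.1, -117.1,   63.3]), np.float64(3.0353342076070633))
tip L (array([ 642.8, -118.7,   65.3]), np.float64(2.565834094260148))
top (array([ 647.2, -115. ,  104.8]), np.float64(1.1295366585610989))
[ 644.  -129.8   10. ]
[ 663.1 -126.1   10. ]
```

The fingers closed fully above the bar. Triangulating both views puts the fingertips about 7 mm above the reported TCP, not 25 mm below it. I'll check this by stepping down with a look in between.

```bash
python3 -m inch '{"travel":[[0,0,0],[0,0,0],[0,0,0],[0,0,1],[0,0,2],[0,0,3],[0,0,3.6],[0,0,4],[0,0,4],[0,0,4]],"twist":[0,0,0,0,0,0,0,0,0,0],"fingers":[4,4,4,4,4,4,4,4,4,4]}'
python3 - <<'E'
from h import *
np.set_printoptions(precision=1,suppress=True)
w=cam("wrist"); s=cam("side")
crop(s,180,140,250,200,10,"s6.png")
crop(w,150,160,350,310,4,"w6.png")
st=ctrl.read_state();print(st["eef_pos"],st["tool_rot"],st["force"],st["width"]); pickle.dump((w,s),open("c6.pkl","wb"))
E
```

```text
clock: 5.75
eef_pos: [650.5, -129.0, 17.1]
tool_rot: [-3.141, -0.0, 1.762]
force: [-0.0, -0.4, -0.1]
width: 39.7
[ 651.  -129.1   17.9] [3.1 0.  1.8] [ 1.3  0.3 -0.8] 39.860384906723986
```

View pics/s6.png

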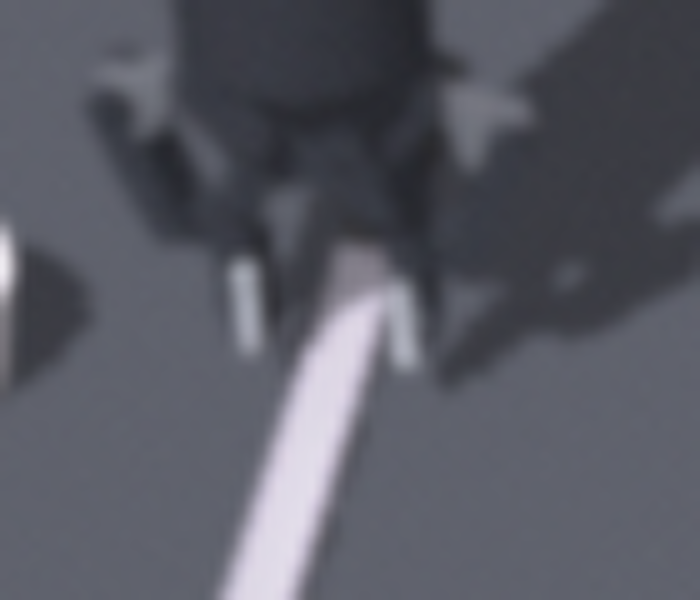

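View pics/w6.png

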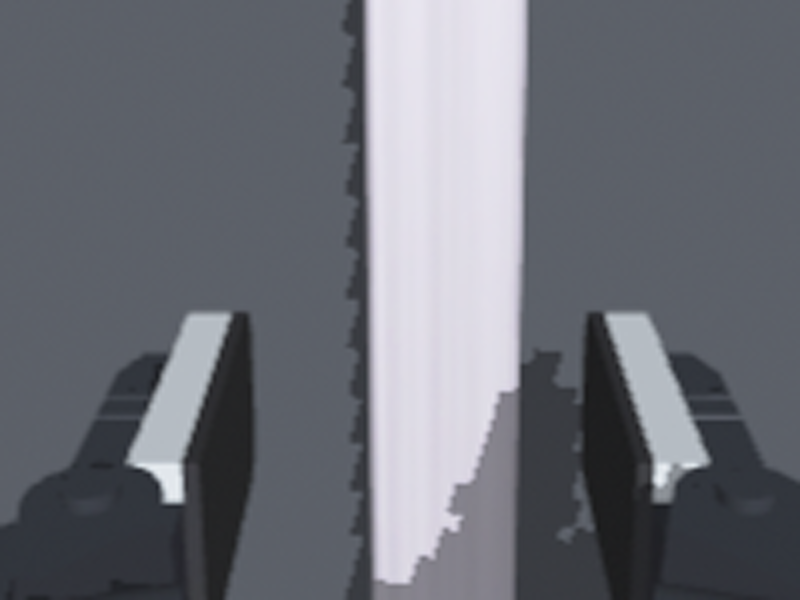

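```bash
python3 - <<'E'
from h import *
np.set_printoptions(precision=1,suppress=True)
w,s=pickle.load(open("c6.pkl","rb"))
W=lambda a,b:(150+a/4-.4,160+b/4-.4)
S=lambda a,b:(180+a/10-.45,140+b/10-.45)
print(tri(w,W(627,313),s,S(250,352)),tri(w,W(208,313),s,S(406,368)))
E
```

```text
(array([ 672.7, -113.3,   26.8]), np.float64(1.392972175510946)) (array([ 624.9, -122.6,   26.9]), np.float64(0.39877820596380326))
```

```bash
python3 -m inch '{"travel":[[0,0,0.3],[0,0,0.7],[0,0,1.1],[0,0,1.4],[0,0,1.7],[0,0,1.7],[0,0,1.7],[0,0,1.7],[0,0,1.7],[0,0,1.7]],"twist":[0,0,0,0,0,0,0,0,0,0],"fingers":[4,4,4,4,4,4,4,4,4,4]}'
python3 - <<'E'
from h import *
np.set_printoptions(precision=1,suppress=True)
w=cam("wrist"); s=cam("side")
crop(s,180,140,250,200,10,"s7.png")
st=ctrl.read_state();print(st["eef_pos"],st["tool_rot"],st["force"],st["width"]); pickle.dump((w,s),open("c7.pkl","wb"))
E
```

```text
clock: 6.68
eef_pos: [650.7, -129.1, 0.7]
tool_rot: [3.141, 0.0, 1.762]
force: [-0.7, 0.5, -0.1]
width: 40.0
[ 650.7 -129.1    0.7] [3.1 0.  1.8] [ 0.4 -0.1  0.3] 39.768640904333246
```

View pics/s7.png

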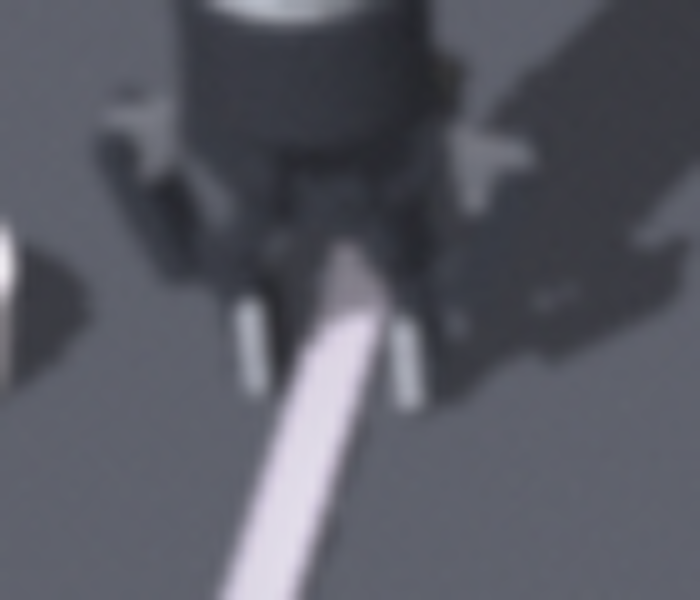

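```bash
python3 -m inch '{"travel":[[0,0,0.2],[0,0,0.4],[0,0,0.6],[0,0,0.6],[0,0,0.6],[0,0,0.6],[0,0,0.6],[0,0,0.6],[0,0,0.6],[0,0,0.6]],"twist":[0,0,0,0,0,0,0,0,0,0],"fingers":[4,4,4,4,3,2,1,0.5,0.5,0.5]}'
python3 - <<'E'
from h import *
np.set_printoptions(precision=1,suppress=True)
w=cam("wrist"); cv2.imwrite("pics/w8.png",w["frame"][:,:,::-1])
st=ctrl.read_state();print(st["eef_pos"],st["tool_rot"],st["force"],st["width"])
E
```

```text
clock: 7.62
eef_pos: [652.0, -129.3, -3.3]
tool_rot: [3.139, 0.001, 1.762]
force: [-2.4, 0.2, 13.0]
width: 17.7
[ 652.  -129.3   -3.3] [3.1 0.  1.8] [-1.6  0.6 13.6] 17.89413309633745
```

View pics/w8.png

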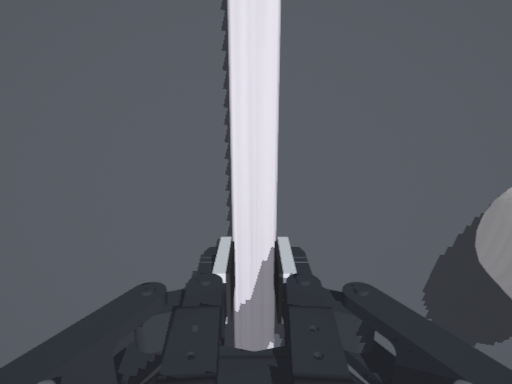

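```bash
python3 -m inch '{"travel":[[0,0,-0.2],[0,0,-0.5],[0,0,-0.9],[0,0,-1.4],[0,0,-1.9],[0,0,-2.4],[0,0,-2.8],[0,0,-3],[0,0,-3],[0,0,-3]],"twist":[0,0,0,0,0,0,0,0,0,0],"fingers":[0,0,0,0,0,0,0,0,0,0]}'
python3 - <<'E'
from h import *
np.set_printoptions(precision=1,suppress=True)
w=cam("wrist"); s=cam("side"); cv2.imwrite("pics/w9.png",w["frame"][:,:,::-1])
crop(s,150,120,270,220,6.6,"s9.png")
st=ctrl.read_state();print(st["eef_pos"],st["tool_rot"],st["force"],st["torque"],st["width"])
E
```

```text
clock: 8.5
eef_pos: [650.6, -129.1, 24.7]
tool_rot: [3.141, 0.0, 1.762]
force: [-0.1, 0.2, -4.7]
width: 18.3
[ 650.3 -129.1   24.3] [-3.1 -0.   1.8] [ 0.2 -0.4 -5.4] [-0.   0.1  0. ] 18.022549444850082
```

View pics/w9.png

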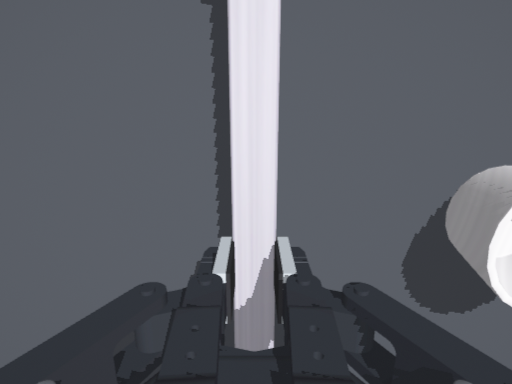

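View pics/s9.png

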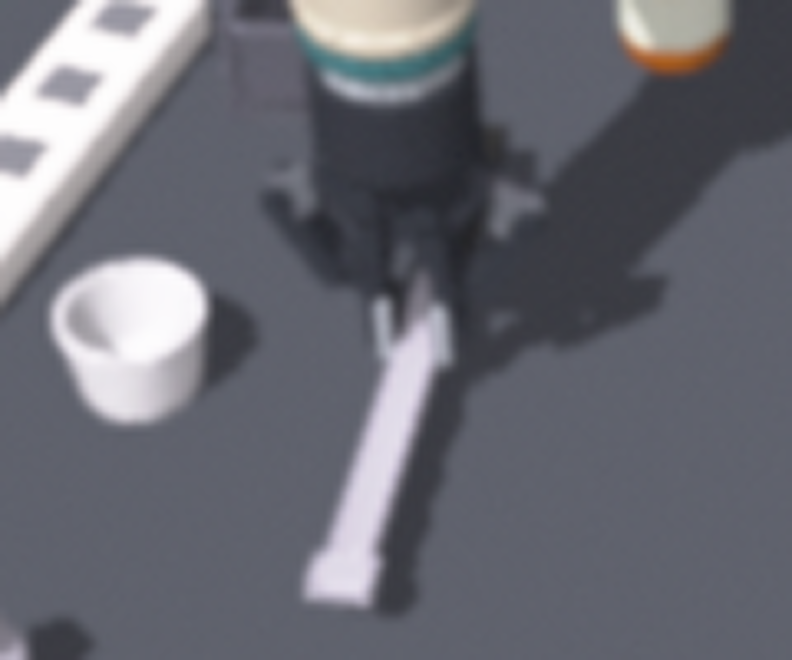

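```bash
python3 -m inch '{"travel":[[0,0,-1],[0,0,-3],[0,0,-5.5],[0,0,-8],[0.5,-0.3,-10.5],[1.5,-0.9,-13],[3,-1.9,-15.5],[5,-3.1,-18],[7,-4.4,-19.8],[9,-5.6,-20.6]],"twist":[0,0,0,0,0,1,2,3,4,5],"fingers":[0,0,0,0,0,0,0,0,0,0]}'
python3 -m inch '{"travel":[[2,-1.2,0],[4,-2.5,0],[6,-3.8,0],[8,-5,0],[10,-6.2,0],[11.5,-7.2,0],[12.2,-7.6,0],[12.5,-8,0],[12.5,-8,0],[12.5,-8,0]],"twist":[0.5,1,2,3,4,4.5,4.5,4.5,4.5,4.5],"fingers":[0,0,0,0,0,0,0,0,0,0]}'
python3 - <<'E'
from h import *
np.set_printoptions(precision=3,suppress=True)
w=cam("wrist"); s=cam("side"); t=cam("top"); cv2.imwrite("pics/w10.png",w["frame"][:,:,::-1])
crop(t,110,100,310,250,4,"t10.png");pickle.dump((w,s,t),open("c10.pkl","wb"))
crop(s,130,150,330,300,4,"s10.png")
st=ctrl.read_state();print(st["eef_pos"],st["tool_rot"],st["force"],st["torque"],st["width"],st["qpos"])
E
```

```text
clock: 9.43
eef_pos: [578.9, -50.5, 234.1]
tool_rot: [3.137, 0.001, 1.674]
force: [1.2, 0.4, -4.4]
width: 17.9
clock: 10.27
eef_pos: [486.6, 63.6, 230.8]
tool_rot: [3.141, 0.001, 1.595]
force: [0.5, -1.2, -6.2]
width: 17.9
[486.699  63.523 230.461] [3.141 0.    1.594] [ 0.451 -0.279 -4.78 ] [ 0.006 -0.008 -0.03 ] 18.413323430692063 [ 0.064  0.415 -0.348  1.94   0.191  0.817 -0.365]
```

View pics/w10.png

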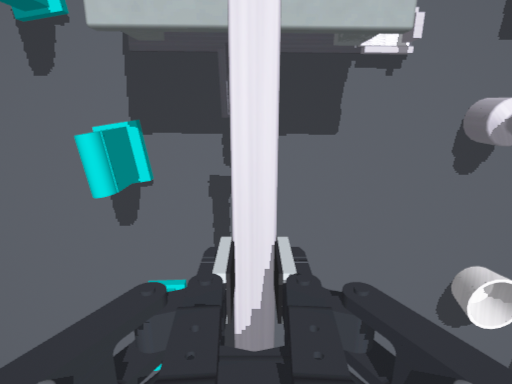

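View pics/t10.png

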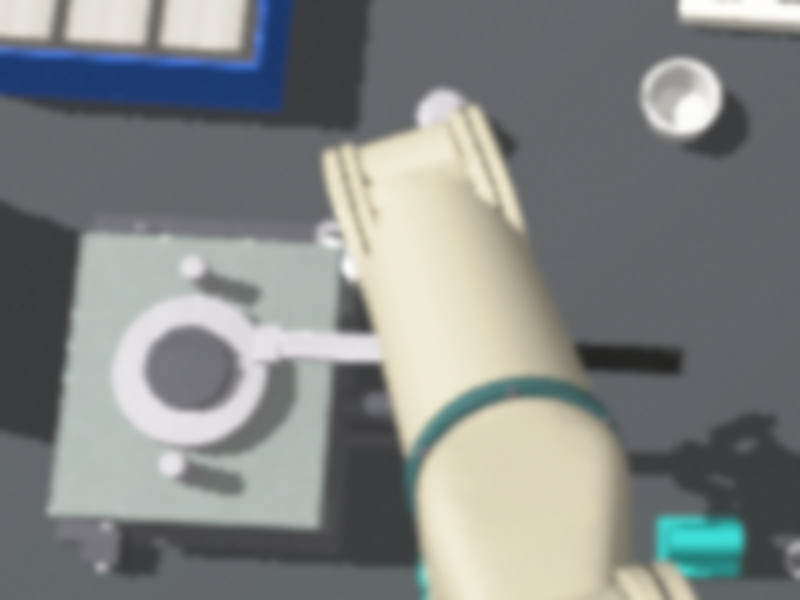

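View pics/s10.png

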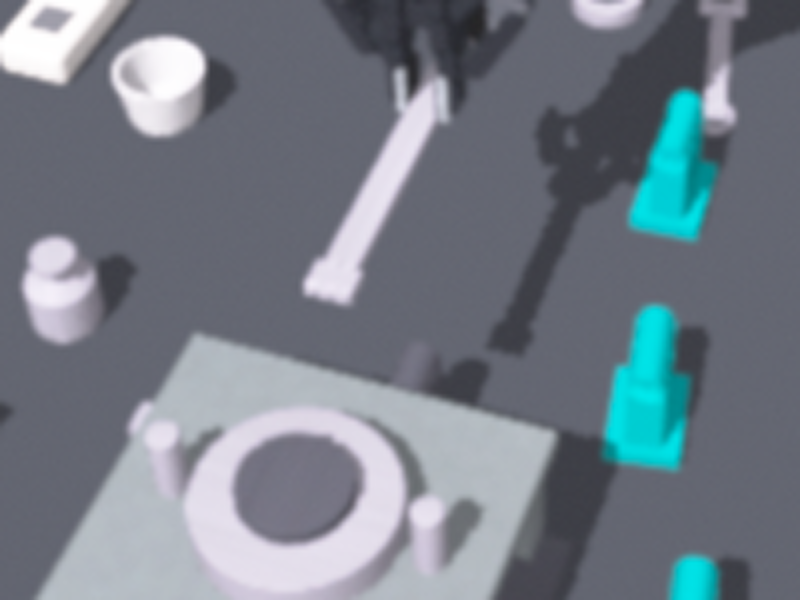

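```bash
python3 -m inch '{"travel":[[0,1,0],[0,2.5,0],[0,4,0],[0,5.5,0],[0,6.5,0],[0,7,0],[0,7,0],[0,7,0],[0,7,0],[0,7,0]],"twist":[0.3,0.5,0.5,0.5,0.5,0.5,0.5,0.5,0.5,0.5],"fingers":[0,0,0,0,0,0,0,0,0,0]}'
python3 - <<'E'
from h import *
np.set_printoptions(precision=3,suppress=True)
w=cam("wrist"); f=w["frame"]; g=np.clip((f.astype(float)/255)**0.6*255,0,255).astype(np.uint8)
w["g"]=g
pickle.dump(w,open("c11.pkl","wb"))
x0,y0,x1,y1=90,0,290,200
cv2.imwrite("pics/w11.png",cv2.resize(g[y0:y1,x0:x1,::-1],None,fx=3,fy=3,interpolation=cv2.INTER_CUBIC))
st=ctrl.read_state();print(st["eef_pos"],st["tool_rot"],st["force"],st["width"])
E
```

```text
clock: 11.25
eef_pos: [555.3, 66.3, 230.5]
tool_rot: [-3.141, 0.0, 1.587]
force: [0.0, -0.7, -4.8]
width: 17.9
[555.387  66.373 230.615] [-3.141  0.     1.588] [-0.09  -0.074 -4.804] 18.366976065870386
```

View pics/w11.png

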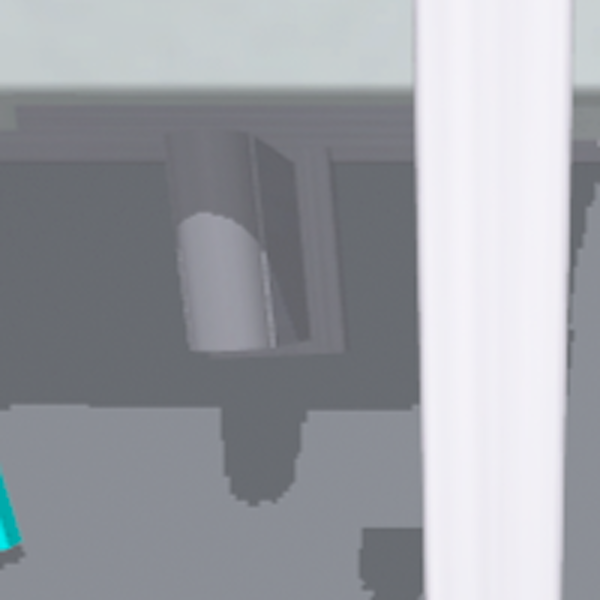

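```bash
python3 - <<'E'
from h import *
np.set_printoptions(precision=1,suppress=True)
w=pickle.load(open("c11.pkl","rb"))
W=lambda a,b:(90+a/3-.33,b/3-.33)
print(w["position"])
for n,p,z in (("crest far L",(168,133),80),("far R",(250,135),80),("near L",(190,350),80),("near R",(268,347),80),("foot r far",(328,148),10),("foot r near",(343,352),10),("foot l near",(205,355),0),("plate edge L",(20,160),6),("plate edge R",(400,160),6),("lip",(20,87),119),("lipR",(400,89),119),("footL",(15,130),6),("shadow end base",(100,405),0)):
    print(n,onz(w,W(*p),z))
f=w["g"]
cv2.imwrite("pics/w11b.png",cv2.resize(f[20:130,130:220,::-1],None,fx=6,fy=6,interpolation=cv2.INTER_CUBIC))
E
```

```text
[554.3 138.  375.9]
crest far L [461.8 182.2  80. ]
far R [484.8 182.   80. ]
near L [463.6 122.7  80. ]
near R [487. 124.  80.]
foot r far [495.5 188.7  10. ]
foot r near [498.8 119.3  10. ]
foot l near [444.7 116.8   0. ]
plate edge L [385.4 183.5   6. ]
plate edge R [520.3 185.8   6. ]
lip [439.  185.9 119. ]
lipR [530.8 187.  119. ]
footL [384.8 193.3   6. ]
shadow end base [402.8  97.3   0. ]
```

View pics/w11b.png

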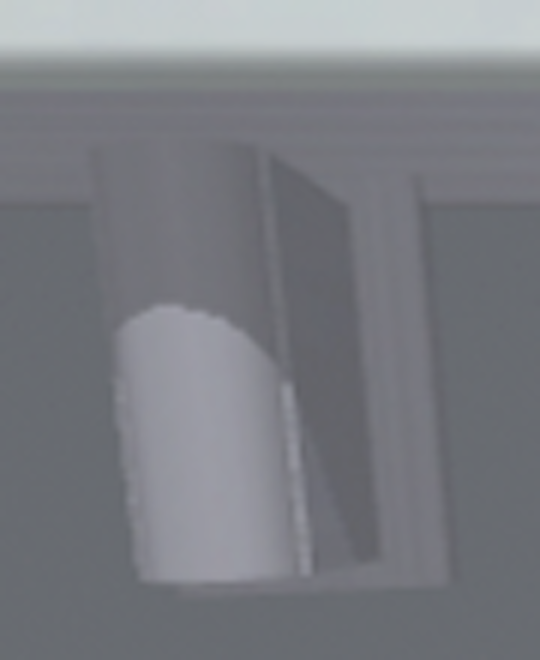

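```bash
python3 -m inch '{"travel":[[-1,-1,0],[-2.5,-2.5,0],[-4,-4,1],[-5,-5.5,2.5],[-5.5,-6.8,4.5],[-5.5,-7.7,7],[-5.5,-8.1,9.5],[-5.5,-8.1,11.5],[-5.5,-8.1,12.6],[-5.5,-8.1,13]],"twist":[0,0,0,0,0,0,0,0,0,0],"fingers":[0,0,0,0,0,0,0,0,0,0]}'
python3 - <<'E'
from h import *
np.set_printoptions(precision=3,suppress=True)
w=cam("wrist"); s=cam("side"); t=cam("top")
cv2.imwrite("pics/w12.png",w["frame"][:,:,::-1])
crop(s,130,150,330,300,4,"s12.png"); crop(t,110,130,310,280,4,"t12.png")
st=ctrl.read_state();print(st["eef_pos"],st["tool_rot"],st["force"],st["width"])
E
```

```text
clock: 12.13
eef_pos: [474.8, 10.1, 99.3]
tool_rot: [-3.139, 0.0, 1.588]
force: [-0.9, 0.1, -4.5]
width: 18.1
[476.31   10.299 100.988] [ 3.141 -0.     1.588] [ 0.142  0.421 -4.465] 18.468945183379788
```

View pics/s12.png

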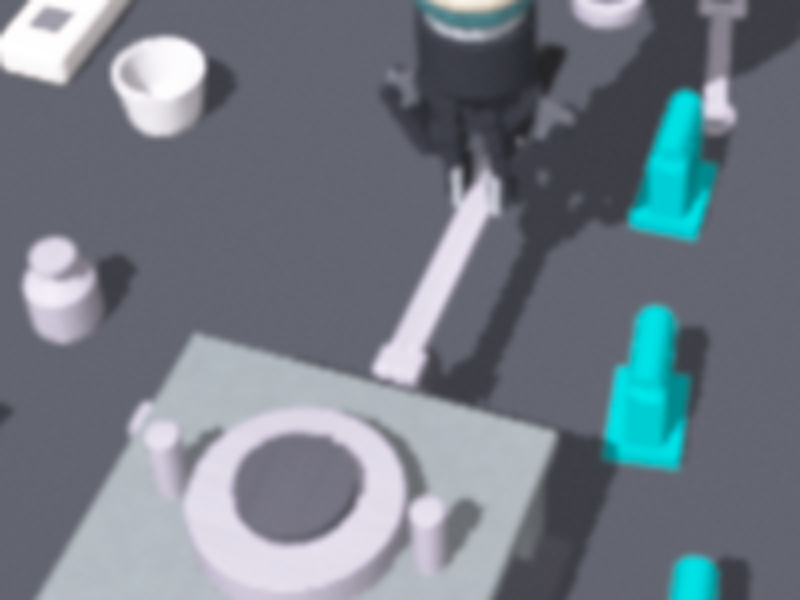

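View pics/t12.png

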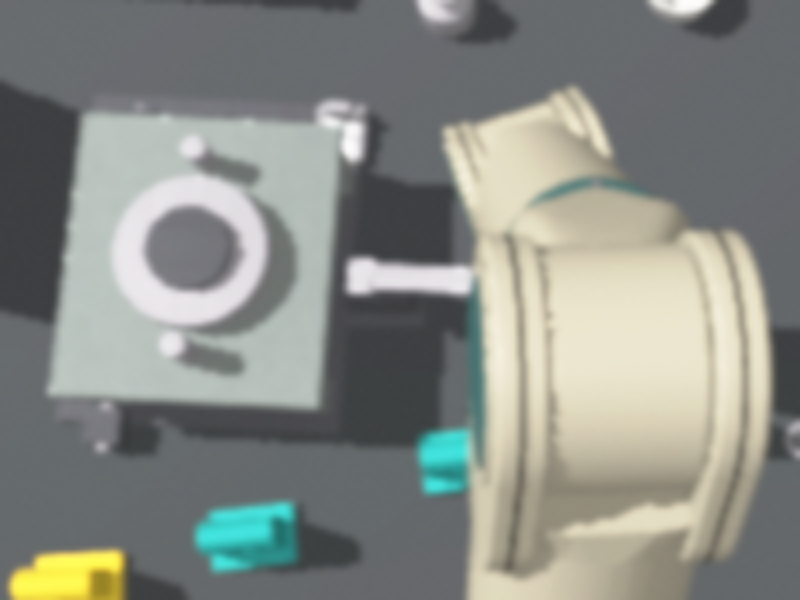

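View pics/w12.png

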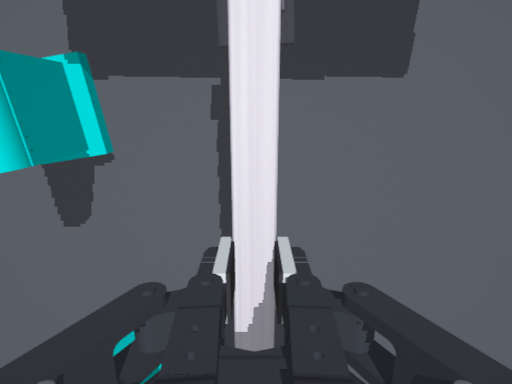

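```bash
python3 - <<'E'
from h import *
np.set_printoptions(precision=1,suppress=True)
s=cam("side");t=cam("top")
crop(s,215,225,245,250,20,"s13.png"); crop(t,185,185,235,215,14,"t13.png")
st=ctrl.read_state();print(st["eef_pos"],st["clock"])
e=st["eef_pos"]
for zb in (10.3-7,3.3+0,):
  z=e[2]+zb+10
  y=st["tool_rot"][2];ux=np.array([np.cos(y),np.sin(y),0]);uy=np.array([np.sin(y),-np.cos(y),0])
  P=[e*[1,1,0]+[0,0,z]+160*ux+k*uy for k in (-14,14)]
  print(z,proj(s,P).ravel(),proj(t,P).ravel())
E
```

```text
[476.8  10.2 101.5] 12.3833
114.80732267666909 [232.9 242.9 222.3 240. ] [196.4 201.3 197.1 193. ]
114.80732267666909 [232.9 242.9 222.3 240. ] [196.4 201.3 197.1 193. ]
```

View pics/s13.png

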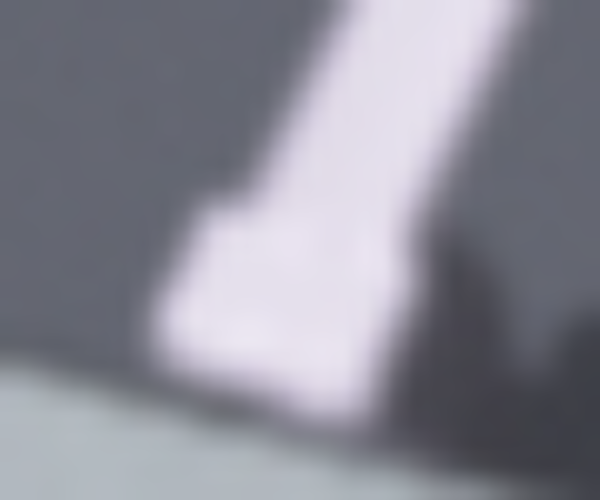

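View pics/t13.png

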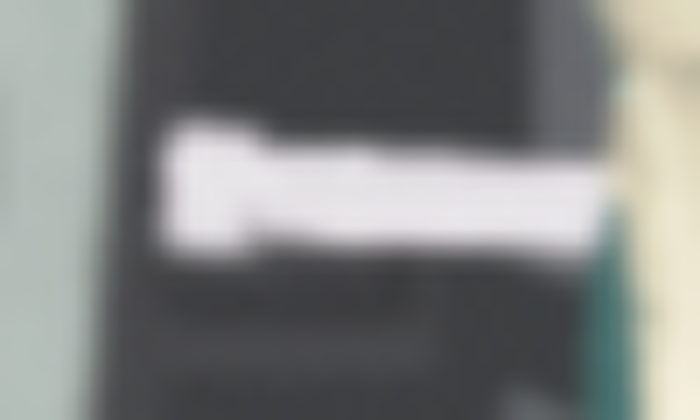

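```bash
python3 -m inch '{"travel":[[0,0,0.1],[0,-0.1,0.4],[0,-0.1,0.7],[0,-0.1,1],[0,-0.1,1.2],[0,-0.1,1.4],[0,-0.1,1.4],[0,-0.1,1.4],[0,-0.1,1.4],[0,-0.1,1.4]],"twist":[0,0,0,0,0,0,0,0,0,0],"fingers":[0,0,0,0,0,0,0,0,0,0]}'
python3 - <<'E'
from h import *
np.set_printoptions(precision=3,suppress=True)
s=cam("side");t=cam("top")
crop(s,200,200,270,255,10,"s14.png"); 
st=ctrl.read_state();print(st["eef_pos"],st["tool_rot"],st["force"],st["torque"],st["clock"])
E
```

```text
clock: 13.22
eef_pos: [475.0, 10.1, 86.6]
tool_rot: [3.141, -0.0, 1.587]
force: [-0.5, 0.4, -4.6]
width: 18.0
[474.933  10.106  86.614] [ 3.141 -0.     1.587] [ 0.76   0.201 -4.736] [ 0.034  0.001 -0.008] 13.3167
```

View pics/s14.png

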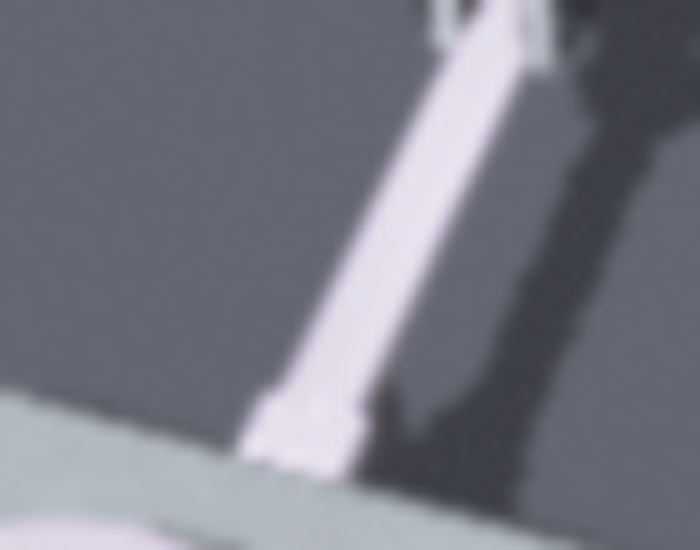

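```bash
python3 -m inch '{"travel":[[0,0,0.1],[0.2,0,0.2],[0.6,0,0.2],[1,0,0.2],[1.4,0,0.2],[1.8,0,0.2],[2.2,0,0.2],[2.5,0,0.2],[2.5,0,0.2],[2.5,0,0.2]],"twist":[0,0,0,0,0,0,0,0,0,0],"fingers":[0,0,0,0,0,0,0,0,0,0]}'
python3 - <<'E'
from h import *
np.set_printoptions(precision=3,suppress=True)
w=cam("wrist");t=cam("top")
crop(t,170,170,250,230,10,"t15.png"); cv2.imwrite("pics/w15.png",w["frame"][:,:,::-1])
st=ctrl.read_state();print(st["eef_pos"],st["tool_rot"],st["force"],st["torque"],st["clock"])
E
```

```text
clock: 14.15
eef_pos: [474.4, 35.3, 84.5]
tool_rot: [3.142, 0.0, 1.588]
force: [0.4, 0.4, -5.3]
width: 18.1
[474.4    34.794  84.493] [-3.141  0.     1.587] [-1.037 -0.386 -5.32 ] [-0.036 -0.005  0.017] 14.25
```

View pics/w15.png

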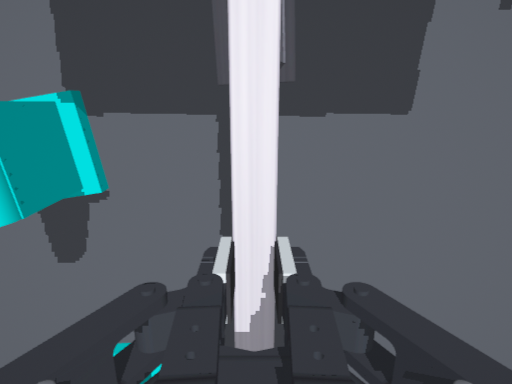

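View pics/t15.png

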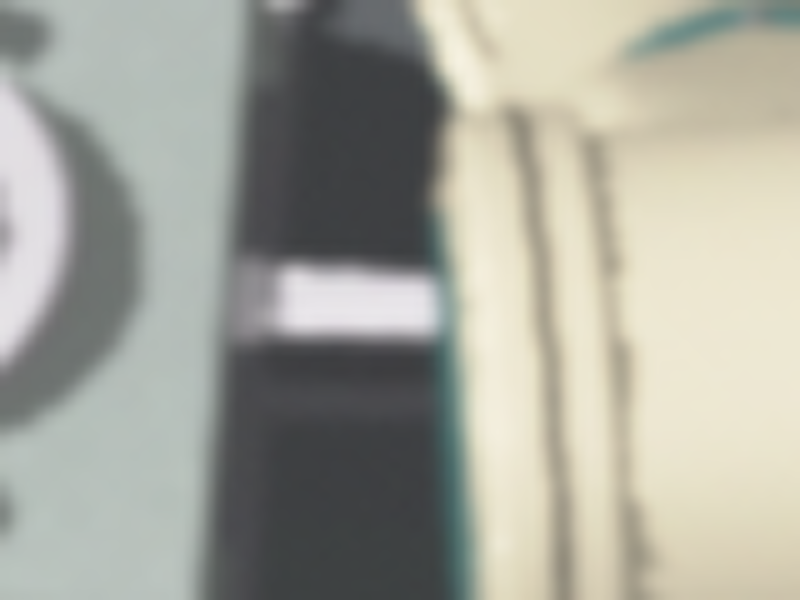

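```bash
python3 -m inch '{"travel":[[0.2,0,0],[0.5,0.05,0],[0.8,0.1,0],[1.1,0.1,0],[1.3,0.1,0],[1.4,0.1,0],[1.5,0.1,0],[1.55,0.1,0],[1.6,0.1,0],[1.6,0.1,0]],"twist":[0,0,0,0,0,0,0,0,0,0],"fingers":[0,0,0,0,0,0,0,0,0,0]}'
python3 - <<'E'
from h import *
np.set_printoptions(precision=3,suppress=True)
st=ctrl.read_state();print(st["eef_pos"],st["tool_rot"],st["force"],st["torque"],st["clock"])
E
```

```text
clock: 15.08
eef_pos: [475.2, 51.1, 84.5]
tool_rot: [3.142, 0.0, 1.587]
force: [0.2, -0.6, -4.8]
width: 18.4
[475.178  51.092  84.52 ] [3.142 0.    1.587] [ 0.207 -0.582 -4.845] [-0.057  0.017  0.07 ] 15.0833
```

```bash
python3 -m inch '{"travel":[[0.04,0,0],[0.08,0,0],[0.12,0,0],[0.16,0,0],[0.2,0,0],[0.24,0,0],[0.27,0,0],[0.3,0,0],[0.3,0,0],[0.3,0,0]],"twist":[0,0,0,0,0,0,0,0,0,0],"fingers":[0,0,0,0,0,0,0,0,0,0]}'
python3 -m inch '{"travel":[[0.03,0,0],[0.06,0,0],[0.09,0,0],[0.12,0,0],[0.15,0,0],[0.17,0,0],[0.18,0,0],[0.2,0,0],[0.2,0,0],[0.2,0,0]],"twist":[0,0,0,0,0,0,0,0,0,0],"fingers":[0,0,0,0,0,0,0,0,0,0]}'
```

```text
clock: 15.92
eef_pos: [475.1, 54.1, 84.5]
tool_rot: [-3.142, 0.0, 1.587]
force: [-0.1, -0.5, -5.1]
width: 17.8
clock: 16.75
eef_pos: [475.1, 56.1, 84.5]
tool_rot: [3.142, -0.0, 1.587]
force: [0.0, 0.1, -5.4]
width: 18.2
```

```bash
python3 -m inch '{"travel":[[0.02,0,0],[0.04,0,0],[0.06,0,0],[0.08,0,0],[0.1,0,0],[0.11,0,0],[0.12,0,0],[0.12,0,0],[0.12,0,0],[0.12,0,0]],"twist":[0,0,0,0,0,0,0,0,0,0],"fingers":[0,0,0,0,0,0,0,0,0,0]}'
```

```text
clock: 17.58
eef_pos: [475.1, 57.3, 84.5]
tool_rot: [3.142, 0.0, 1.587]
force: [0.0, -0.2, -3.8]
width: 17.8
```

```bash
python3 -m inch '{"travel":[[0.02,0,0],[0.04,0,0],[0.06,0,0],[0.08,0,0],[0.1,0,0],[0.11,0,0],[0.12,0,0],[0.12,0,0],[0.12,0,0],[0.12,0,0]],"twist":[0,0,0,0,0,0,0,0,0,0],"fingers":[0,0,0,0,0,0,0,0,0,0]}'
```

```text
clock: 18.42
eef_pos: [475.1, 58.5, 84.5]
tool_rot: [3.142, 0.0, 1.587]
force: [0.3, -0.7, -5.2]
width: 18.1
```

```bash
python3 -m inch '{"travel":[[0.02,0,0],[0.04,0,0],[0.06,0,0],[0.08,0,0],[0.1,0,0],[0.11,0,0],[0.12,0,0],[0.12,0,0],[0.12,0,0],[0.12,0,0]],"twist":[0,0,0,0,0,0,0,0,0,0],"fingers":[0,0,0,0,0,0,0,0,0,0]}'
```

```text
clock: 19.25
eef_pos: [475.0, 59.6, 84.5]
tool_rot: [3.142, 0.0, 1.587]
force: [-0.6, -0.0, -5.2]
width: 18.2
```

```bash
python3 - <<'E'
from h import *
np.set_printoptions(precision=1,suppress=True)
s=cam("side");t=cam("top")
crop(t,180,170,330,250,5,"t20.png"); crop(s,210,110,310,260,4,"s20.png")
st=ctrl.read_state();e=st["eef_pos"];print(e)
P=[e+[0,0,13.3]+k*np.array([-.016,1,0]) for k in (-160,-60)]
print(proj(t,P).ravel(),proj(s,P).ravel())
E
```

```text
[475.   59.7  84.5]
[278.2 202.3 248.4 200.8] [262.9 175.1 251.2 199. ]
```

View pics/t20.png

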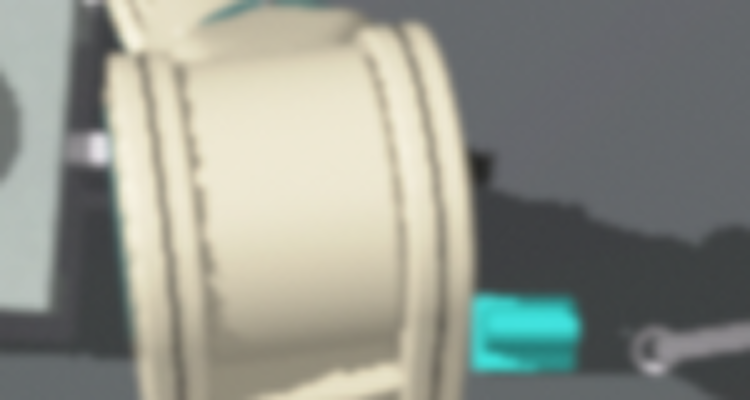

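View pics/s20.png

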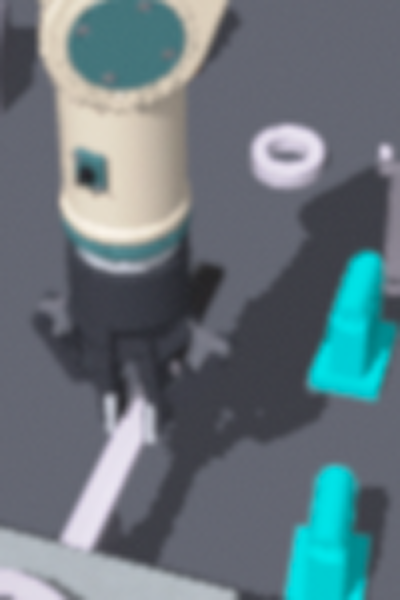

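```bash
python3 -m inch '{"travel":[[0.02,0,0],[0.04,0,0],[0.06,0,0],[0.08,0,0],[0.1,0,0],[0.11,0,0],[0.12,0,0],[0.12,0,0],[0.12,0,0],[0.12,0,0]],"twist":[0,0,0,0,0,0,0,0,0,0],"fingers":[0,0,0,0,0,0,0,0,0,0]}'
```

```text
clock: 20.18
eef_pos: [475.0, 60.9, 84.5]
tool_rot: [3.142, -0.0, 1.587]
force: [-0.3, -0.3, -5.6]
width: 18.2
```

```bash
python3 -m inch '{"travel":[[0.02,0,0],[0.04,0,0],[0.06,0,0],[0.08,0,0],[0.1,0,0],[0.11,0,0],[0.12,0,0],[0.12,0,0],[0.12,0,0],[0.12,0,0]],"twist":[0,0,0,0,0,0,0,0,0,0],"fingers":[0,0,0,0,0,0,0,0,0,0]}'
```

```text
clock: 21.02
eef_pos: [475.0, 62.1, 84.5]
tool_rot: [3.142, 0.0, 1.587]
force: [0.4, 0.2, -5.4]
width: 18.0
```

```bash
python3 -m inch '{"travel":[[0.02,0,0],[0.04,0,0],[0.06,0,0],[0.08,0,0],[0.1,0,0],[0.12,0,0],[0.14,0,0],[0.15,0,0],[0.15,0,0],[0.15,0,0]],"twist":[0,0,0,0,0,0,0,0,0,0],"fingers":[0,0,0,0,0,0,0,0,0,0]}'
```

```text
clock: 21.85
eef_pos: [474.8, 62.4, 84.5]
tool_rot: [-3.141, 0.001, 1.586]
force: [0.1, -5.0, -4.4]
width: 18.3
```

```bash
python3 -m inch '{"travel":[[0,0,0],[0,0,0],[0,0,0],[0,0,0],[0,0,0],[0,0,0],[0,0,0],[0,0,0],[0,0,0],[0,0,0]],"twist":[0,0,0,0,0,0,0,0,0,0],"fingers":[0,0,0,0,0,0,0,0,0,0]}'
```

```text
clock: 22.68
eef_pos: [474.8, 62.5, 84.5]
tool_rot: [-3.141, 0.001, 1.586]
force: [-0.3, -5.0, -5.7]
width: 18.2
```

```bash
python3 -m inch '{"travel":[[-0.1,0,0],[-0.15,0,0],[-0.15,0,0.1],[-0.15,0,0.2],[-0.15,0,0.25],[-0.15,0,0.3],[-0.15,0,0.35],[-0.15,0,0.4],[-0.15,0,0.4],[-0.15,0,0.4]],"twist":[0,0,0,0,0,0,0,0,0,0],"fingers":[0,0,0,0,0,0,0,0,0,0]}'
python3 -m inch '{"travel":[[0,0,0.05],[0,0,0.1],[0,0,0.15],[0,0,0.2],[0,0,0.25],[0,0,0.3],[0,0,0.35],[0,0,0.4],[0,0,0.4],[0,0,0.4]],"twist":[0,0,0,0,0,0,0,0,0,0],"fingers":[0,0,0,0,0,0,0,0,0,0]}'
```

```text
clock: 23.52
eef_pos: [475.1, 62.4, 80.7]
tool_rot: [3.141, -0.0, 1.588]
force: [0.1, -1.0, -1.7]
width: 18.0
clock: 24.35
eef_pos: [475.1, 61.8, 76.6]
tool_rot: [3.141, 0.0, 1.587]
force: [-0.1, -2.7, 3.5]
width: 17.9
```

```bash
python3 -m inch '{"travel":[[0,0,0.05],[0,0,0.1],[0,0,0.1],[0,0,0.1],[0,0,0.1],[0,0,0.1],[0,0,0.1],[0,0,0],[0,0,-0.5],[0,0,-1]],"twist":[0,0,0,0,0,0,0,0,0,0],"fingers":[0,0,0,2.2,2.5,3,4,4,4,4]}'
python3 - <<'E'
from h import *
np.set_printoptions(precision=1,suppress=True)
s=cam("side");t=cam("top")
crop(t,180,170,330,250,5,"t21.png"); crop(s,210,110,310,260,4,"s21.png")
w=cam("wrist");cv2.imwrite("pics/w21.png",w["frame"][:,:,::-1])
st=ctrl.read_state();e=st["eef_pos"];print(e,st["force"],st["width"])
E
```

```text
clock: 25.18
eef_pos: [474.8, 62.2, 86.7]
tool_rot: [-3.141, -0.0, 1.588]
force: [0.6, 0.3, 0.4]
width: 39.8
[475.5  62.2  87.1] [ 0.5 -0.1 -0.1] 40.066303224500146
```

View pics/s21.png

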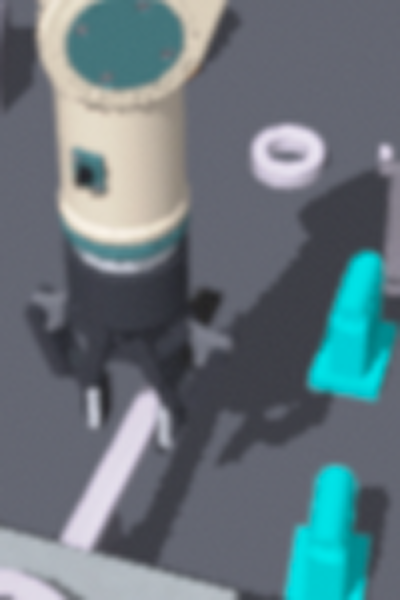

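View pics/w21.png

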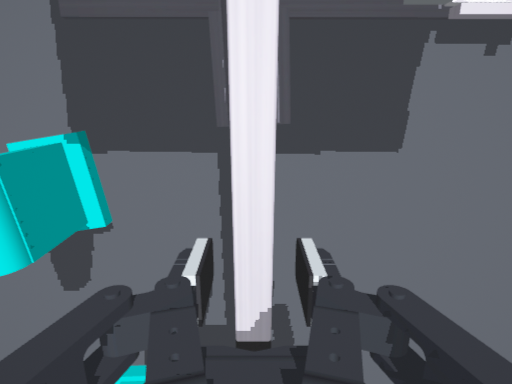

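```bash
python3 -m inch '{"travel":[[0,0,-1.5],[0,0,-3],[-2,0,-3.5],[-5,0,-3.5],[-8,0,-3.5],[-11,0,-3],[-13,0,-2.5],[-13.6,0,-2.5],[-13.6,0,-2.5],[-13.6,0,-2.5]],"twist":[0,0,0,0,0,0,0,0,0,0],"fingers":[5,5,5,5,5,5,5,5,5,5]}'
python3 - <<'E'
from h import *
np.set_printoptions(precision=1,suppress=True)
s=cam("side");t=cam("top");w=cam("wrist")
pickle.dump((w,s,t),open("c22.pkl","wb"))
crop(t,180,170,330,250,5,"t22.png"); crop(s,150,110,350,260,4,"s22.png")
cv2.imwrite("pics/w22.png",w["frame"][:,:,::-1])
st=ctrl.read_state();e=st["eef_pos"];print(e,st["tool_rot"],st["force"],st["width"])
E
```

```text
clock: 26.17
eef_pos: [477.4, -73.0, 111.7]
tool_rot: [3.141, -0.001, 1.588]
force: [-0.1, 0.1, -1.1]
width: 49.9
[477.5 -72.  111.8] [ 3.1 -0.   1.6] [-0.   0.2 -0.6] 49.81104612923851
```

View pics/s22.png

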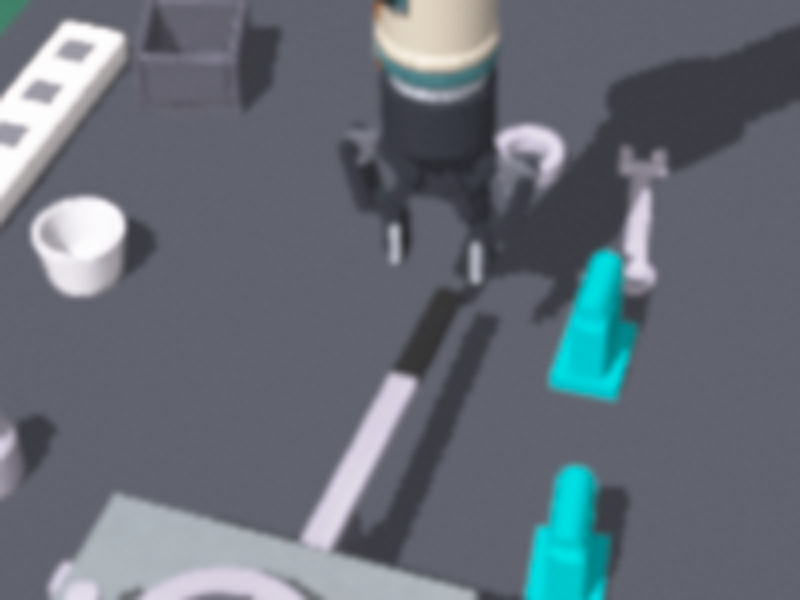

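View pics/w22.png

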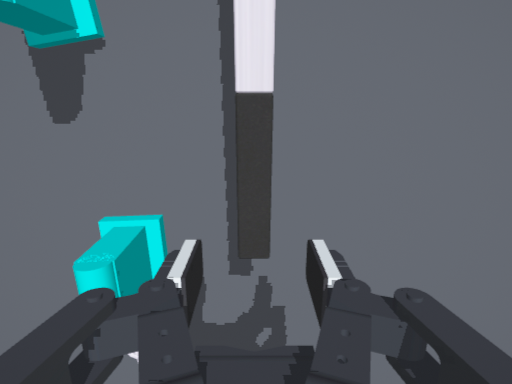

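View pics/t22.png

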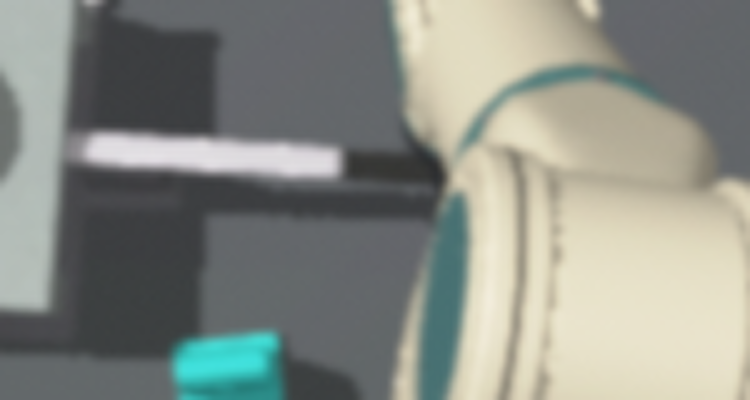

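```bash
python3 - <<'E'
from h import *
np.set_printoptions(precision=1,suppress=True)
w,s,t=pickle.load(open("c22.pkl","rb"))
b=tri(w,(254.5,92),s,(150+403/4-.4,110+374/4-.4)); e=tri(w,(254.5,257),s,(150+452/4-.4,110+292/4-.4))
print(b,e,np.linalg.norm(b[0]-e[0])); d=b[0]-e[0];print(np.degrees(np.arctan2(d[1],d[0])),d[2]/np.linalg.norm(d))
print(tri(t,(180+342/5-.4,170+161/5-.4),s,(150+403/4-.4,110+374/4-.4)))
E
```

```text
(array([476.8,   3.9,  85.5]), np.float64(0.5846932754317434)) (array([478.2, -97.9,  69.6]), np.float64(0.9918255398319517)) 103.1117430348066
90.77183446689037 0.15440734364330796
(array([476.9,   1.3,  82.3]), np.float64(2.585322820242753))
```

```bash
python3 -m inch '{"travel":[[0,0,1],[0,0,2.5],[0,0,4],[0,0,5.5],[0,0,6.5],[0,0,7],[0,0,7],[0,0,7],[0,0,7],[0,0,7]],"twist":[0,0,0,0,0,0,0,0,0,0],"fingers":[5,5,5,5,4.5,4,3,2,1,0.5]}'
python3 - <<'E'
from h import *
np.set_printoptions(precision=1,suppress=True)
s=cam("side");w=cam("wrist");t=cam("top")
pickle.dump((w,s,t),open("c23.pkl","wb"))
crop(s,200,130,300,205,8,"s23.png"); crop(s,150,240,190,270,15,"s23b.png");crop(t,180,145,215,170,15,"t23.png")
cv2.imwrite("pics/w23.png",w["frame"][:,:,::-1])
st=ctrl.read_state();e=st["eef_pos"];print(e,st["tool_rot"],st["force"],st["width"],st["clock"])
E
```

```text
clock: 27.15
eef_pos: [477.5, -73.6, 42.0]
tool_rot: [3.141, -0.0, 1.588]
force: [-0.6, 1.2, -0.8]
width: 19.2
[477.5 -73.6  41.9] [ 3.1 -0.   1.6] [-0.6  1.9 -0.2] 19.138466158676287 27.3
```

View pics/s23.png

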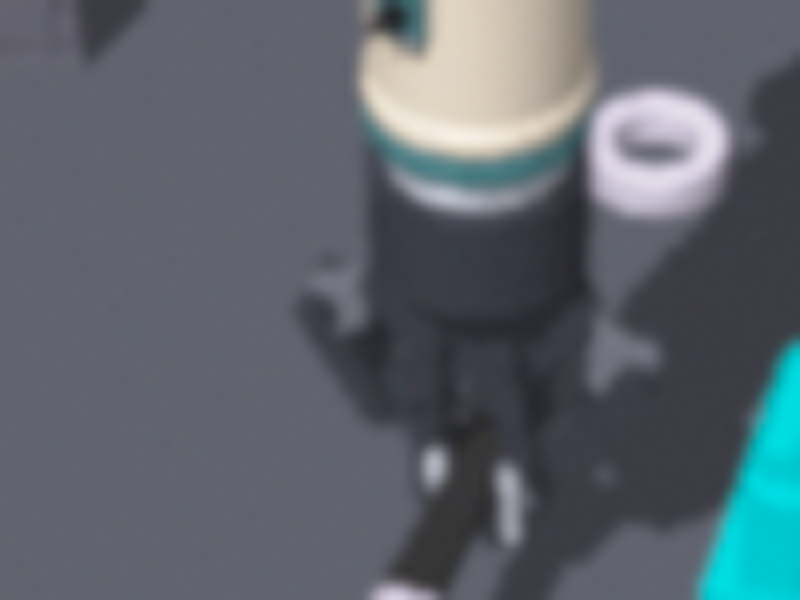

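View pics/s23b.png

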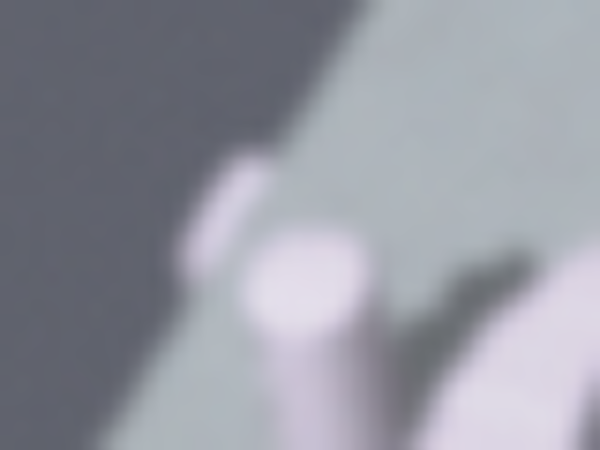

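View pics/t23.png

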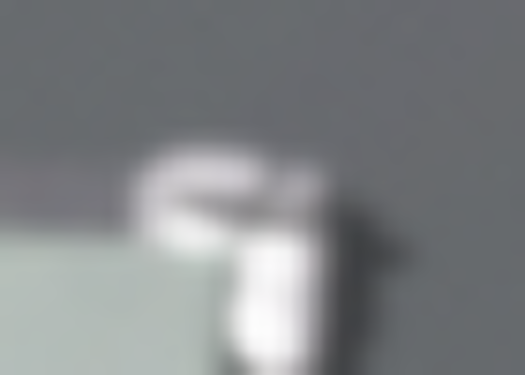

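```bash
cat > tilt.py <<'E'
from h import *
w0,s0,t0=pickle.load(open("c23.pkl","rb"))
def edge(s,cols=(290,300,310,320)):
    # subpixel row of the dark->light front edge of the base top, side image
    g=cv2.cvtColor(s["frame"],cv2.COLOR_RGB2GRAY).astype(float);r=[]
    for c in list(range(181,200))+list(range(240,262)):
        yc=238+ (c-178.7)*(257.8-233.5)/(269.5-178.7)-4.5
        a=int(yc)-9; col=g[a:a+19,c-1:c+2].mean(1); d=np.diff(col)
        d=np.clip(d,0,None)**2
        r.append(a+(d*(np.arange(len(d))+.5)).sum()/max(d.sum(),1e-9))
    return np.array(r)
def pred(th):
    # base top front points rotated about hinge
    out=[]
    for x in (360,479,599):
        P=np.array([x,186.3+.02*(x-479),119.]); 
        hy=186.3+200; q=P.copy(); dy=P[1]-hy; dz=P[2]-20
        q[1]=hy+dy*np.cos(th)+dz*np.sin(th); q[2]=20-dy*np.sin(th)+dz*np.cos(th)
        out.append(q)
    return np.array(out)
def tilt(s):
    dr=np.median(edge(s)-edge(s0))
    # predicted edge row shift at a fixed column
    def rows(th):
        p=proj(s0,pred(th)); k=np.polyfit(p[:,0],p[:,1],1); return np.polyval(k,[190,250]).mean()
    th=np.linspace(-.02,.12,141); sh=np.array([rows(a) for a in th])-rows(0)
    return dr, np.interp(dr,sh[::-1],th[::-1]) if sh[-1]<sh[0] else np.interp(dr,sh,th)
def slide(s,t,n):
    crop(s,150,240,190,270,12,n+"_s.png");crop(t,180,145,215,170,13,n+"_t.png")
    a=cv2.imread("pics/"+n+"_s.png");b=cv2.imread("pics/"+n+"_t.png")
    h=max(a.shape[0],b.shape[0]);f=lambda i:cv2.copyMakeBorder(i,0,h-i.shape[0],0,4,cv2.BORDER_CONSTANT)
    im=np.hstack([f(a),f(b)]); im=cv2.resize(im,None,fx=.8,fy=.8); cv2.imwrite("pics/"+n+".png",im)
def rep(n):
    s=cam("side");t=cam("top");st=ctrl.read_state()
    print("tilt(px,rad)",tilt(s),st["eef_pos"].round(1),st["force"].round(1),round(st["clock"],2)); slide(s,t,n)
E
python3 - <<'E'
from tilt import *
print(tilt(s0),[tilt(dict(s0,frame=np.roll(s0["frame"],-k,0))) for k in (1,2,3,4)])
_,s1_=None,pickle.load(open("c22.pkl","rb"))[1]; print(tilt(s1_)); print(edge(s0).round(1))
E
python3 -m inch '{"travel":[[0,0,0.1],[0,0,0.2],[0,0,0.3],[0,0,0.4],[0,0,0.5],[0,0,0.6],[0,0,0.7],[0,0,0.8],[0,0,0.9],[0,0,1]],"twist":[0,0,0,0,0,0,0,0,0,0],"fingers":[0,0,0,0,0,0,0,0,0,0]}'
python3 -c "
from tilt import *
rep('l1')"
```

```text
(np.float64(0.0), np.float64(-3.469446951953614e-18)) [(np.float64(-0.9994536957056539), np.float64(0.08530239911086698)), (np.float64(-1.9979294194776287), np.float64(0.12)), (np.float64(-2.996371959104863), np.float64(0.12)), (np.float64(-3.9952828493787536), np.float64(0.12))]
(np.float64(0.006040513204396802), np.float64(-0.00038796836557512045))
[233.6 233.9 234.1 234.3 234.7 234.9 235.2 235.5 235.8 236.  236.2 236.6
 236.9 237.1 237.3 237.6 237.9 238.2 238.5 249.4 249.7 250.  250.3 250.6
 250.8 251.1 251.4 251.7 251.9 252.1 252.3 252.8 253.2 253.6 253.9 254.1
 254.4 254.7 254.9 255.1 255.4]
clock: 28.13
eef_pos: [479.0, -72.8, 33.4]
tool_rot: [3.137, -0.001, 1.589]
force: [-2.7, 4.5, 20.3]
width: 19.1
tilt(px,rad) (np.float64(-0.20237810492261588), np.float64(0.013555434515757544)) [479.1 -72.8  33.3] [-2.3  3.1 19.3] 28.23
```

View pics/l1.png

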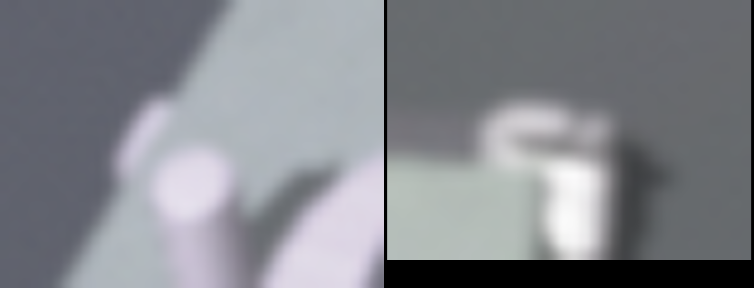

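```bash
cat >> tilt.py <<'E'
def tedge(t):
    g=cv2.cvtColor(t["frame"],cv2.COLOR_RGB2GRAY).astype(float);r=[]
    for v in list(range(168,192))+list(range(208,228)):
        xc=195.2-(v-160.6)*5.2/71.2; a=int(xc)-7
        d=-np.diff(g[v-1:v+2,a:a+15].mean(0)); d=np.clip(d,0,None)**2
        r.append(a+(d*(np.arange(14)+.5)).sum()/d.sum())
    return np.array(r)
def ttilt(t):
    dr=np.median(tedge(t)-tedge(t0))
    def cs(th):
        p=proj(t0,pred(th)); k=np.polyfit(p[:,1],p[:,0],1); return np.polyval(k,[180,218]).mean()
    th=np.linspace(-.02,.12,141); sh=np.array([cs(a) for a in th])-cs(0)
    return dr,np.interp(-dr,-sh,th)
def rep(n):
    t=cam("top");s=cam("side");st=ctrl.read_state()
    print("ttilt(px,rad)",ttilt(t),tilt(s)[0],st["eef_pos"].round(1),st["force"].round(1),round(st["clock"],2)); slide(s,t,n)
E
python3 -c "
from tilt import *
print(ttilt(t0),tedge(t0).round(1)); rep('l1b')"
```

```text
(np.float64(0.0), np.float64(-3.469446951953614e-18)) [199.6 198.9 197.3 195.6 194.8 194.5 194.4 194.3 194.3 194.2 194.  193.8
 193.7 193.6 193.5 193.4 193.4 193.3 193.2 193.1 193.1 193.  192.9 192.7
 191.3 191.3 191.2 191.1 191.  190.9 190.8 190.7 190.6 190.5 190.5 190.4
 190.4 190.3 190.2 190.1 190.  189.9 189.8 189.7]
ttilt(px,rad) (np.float64(-0.6380986937983408), np.float64(0.01550705408622311)) -0.22239810843259988 [479.  -72.8  33.3] [-2.7  4.7 18.4] 28.33
```

```bash
python3 -m inch '{"travel":[[0,0,0.15],[0,0,0.3],[0,0,0.45],[0,0,0.6],[0,0,0.75],[0,0,0.9],[0,0,1.05],[0,0,1.2],[0,0,1.3],[0,0,1.3]],"twist":[0,0,0,0,0,0,0,0,0,0],"fingers":[0,0,0,0,0,0,0,0,0,0]}'
python3 -c "
from tilt import *
rep('l2')"
```

```text
clock: 29.17
eef_pos: [480.0, -71.3, 20.4]
tool_rot: [3.135, -0.002, 1.59]
force: [-1.0, 5.4, 19.2]
width: 18.9
ttilt(px,rad) (np.float64(-2.0394174977231074), np.float64(0.048243942635631254)) -0.6586024969420521 [480.  -71.3  20.5] [-1.3  6.4 19.4] 29.27
```

View pics/l2.png

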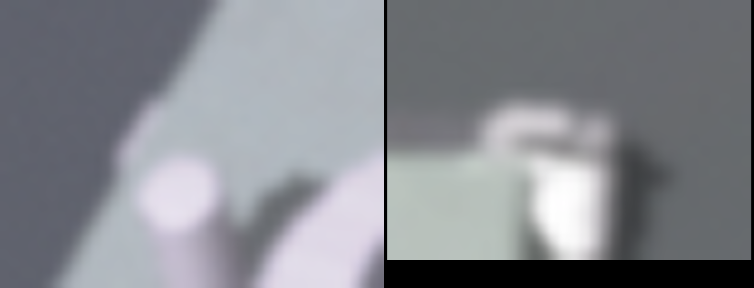

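```bash
python3 -m inch '{"travel":[[0,0,0.05],[0,0,0.1],[0,0,0.15],[0,0,0.2],[0,0,0.25],[0,0,0.25],[0,0,0.25],[0,0,0.25],[0,0,0.25],[0,0,0.25]],"twist":[0,0,0,0,0,0,0,0,0,0],"fingers":[0,0,0,0,0,0,0,0,0,0]}'
python3 -c "
from tilt import *
rep('l3')"
```

```text
clock: 30.1
eef_pos: [480.0, -70.9, 18.0]
tool_rot: [3.135, -0.003, 1.591]
force: [-0.8, 7.4, 18.6]
width: 19.4
ttilt(px,rad) (np.float64(-2.291082727057855), np.float64(0.053948244308286486)) -0.7128935599925796 [480.  -70.9  18. ] [-0.9  6.6 19.6] 30.2
```

View pics/l3.png

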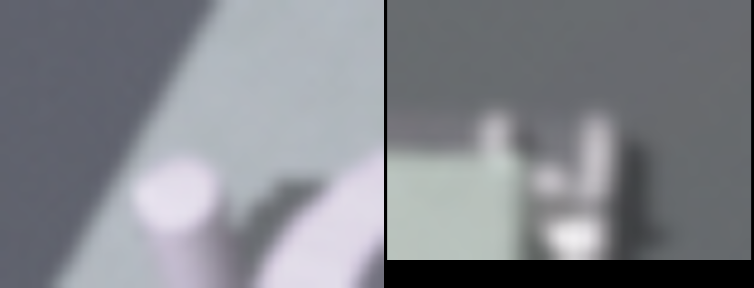

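```bash
python3 -m inch '{"travel":[[0,0,0],[0,0,0],[0,0,0],[0,0,0],[0,0,0],[0,0,0],[0,0,0],[0,0,0],[0,0,0],[0,0,0]],"twist":[0,0,0,0,0,0,0,0,0,0],"fingers":[0,0,0,0,0,0,0,0,0,0]}'
python3 -c "
from tilt import *
rep('l4'); t=cam('top')
a=t0['frame'][145:185,175:220,::-1];b=t['frame'][145:185,175:220,::-1]
cv2.imwrite('pics/l4c.png',cv2.resize(np.hstack([a,b]),None,fx=8,fy=8,interpolation=cv2.INTER_CUBIC))"
```

```text
clock: 31.03
eef_pos: [480.0, -70.9, 18.0]
tool_rot: [3.135, -0.003, 1.591]
force: [-0.7, 7.1, 19.2]
width: 19.1
ttilt(px,rad) (np.float64(-2.295988841144421), np.float64(0.05405894381108434)) -0.716238302530968 [480.1 -70.9  18. ] [-1.3  7.4 18.6] 31.13
```

View pics/l4c.png

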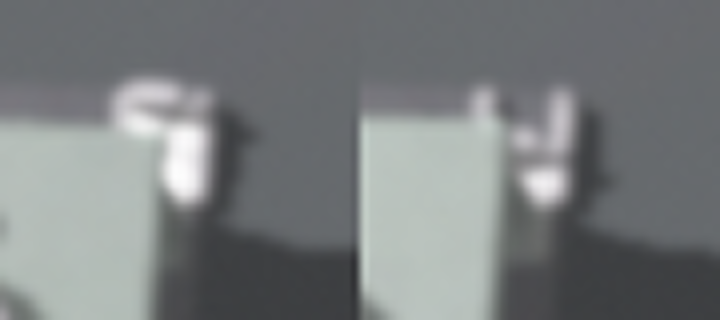

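```bash
python3 -m inch '{"travel":[[0,0,-0.05],[0,0,-0.1],[0,0,-0.15],[0,0,-0.2],[0,0,-0.25],[0,0,-0.3],[0,0,-0.35],[0,0,-0.4],[0,0,-0.45],[0,0,-0.5]],"twist":[0,0,0,0,0,0,0,0,0,0],"fingers":[0,0,0,0,0,0,0,0,0,0]}'
python3 -c "
from tilt import *
rep('l5')"
```

```text
clock: 32.02
eef_pos: [479.1, -72.2, 21.8]
tool_rot: [3.138, -0.002, 1.589]
force: [1.1, 4.0, 3.8]
width: 19.3
ttilt(px,rad) (np.float64(-2.1080173574556937), np.float64(0.04980382500569193)) -0.6774825693286175 [478.9 -72.3  21.7] [-0.6  5.4  5.8] 32.12
```

```bash
python3 -m inch '{"travel":[[0,0,-0.05],[0,0,-0.1],[0,0,-0.15],[0,0,-0.2],[0,0,-0.25],[0,0,-0.3],[0,0,-0.3],[0,0,-0.3],[0,0,-0.3],[0,0,-0.3]],"twist":[0,0,0,0,0,0,0,0,0,0],"fingers":[0,0,0,0,0,0,0,0,0,0]}'
python3 -c "
from tilt import *
rep('l6')"
```

```text
clock: 32.95
eef_pos: [477.1, -74.6, 23.9]
tool_rot: [-3.141, 0.001, 1.587]
force: [0.8, -1.7, -0.4]
width: 19.0
ttilt(px,rad) (np.float64(-2.078155282980916), np.float64(0.049125305188768814)) -0.6763190742879885 [477.1 -74.6  24. ] [ 0.8 -2.2 -1. ] 33.05
```

```bash
python3 -m inch '{"travel":[[0,0,0],[0,0,0],[0,0,0],[0,0,-1],[0,0,-3],[0,0,-5.5],[2,0,-8],[4.5,0,-9.5],[7.5,0,-9.5],[10,0,-9.5]],"twist":[0,0,0,0,0,0,0,0,0,0],"fingers":[2.2,2.6,3.5,4.5,5,5,5,5,5,5]}'
python3 -m inch '{"travel":[[2,0,0],[3,0,0],[3.3,0,0],[3.3,0,0],[3.3,0,0],[3.3,0,0],[3.3,0,0],[3.3,0,0],[3.3,0,0],[3.3,0,0]],"twist":[0,0,0,0,0,0,0,0,0,0],"fingers":[5,5,5,5,5,5,5,5,5,5]}'
python3 - <<'E'
from tilt import *
np.set_printoptions(precision=1,suppress=True)
rep('l7')
s=cam("side");w=cam("wrist");pickle.dump((w,s),open("c27.pkl","wb"))
crop(s,150,110,350,260,4,"s27.png");cv2.imwrite("pics/w27.png",w["frame"][:,:,::-1])
st=ctrl.read_state();print(st["eef_pos"],st["tool_rot"],st["force"],st["width"],st["clock"])
E
```

```text
clock: 33.88
eef_pos: [476.4, 27.8, 121.1]
tool_rot: [3.138, -0.001, 1.587]
force: [-0.1, 0.1, -1.2]
width: 49.9
clock: 34.72
eef_pos: [475.0, 58.7, 119.0]
tool_rot: [-3.141, 0.0, 1.587]
force: [0.2, 0.0, 0.1]
width: 50.0
ttilt(px,rad) (np.float64(-2.1048684190241715), np.float64(0.04973227548458069)) -0.6657511927189432 [475.   58.9 119. ] [-0.1 -0.2 -0. ] 34.82
[475.1  59.1 119. ] [3.1 0.  1.6] [-0.   0.6  0.2] 50.015984663068444 34.9167
```

View pics/s27.png

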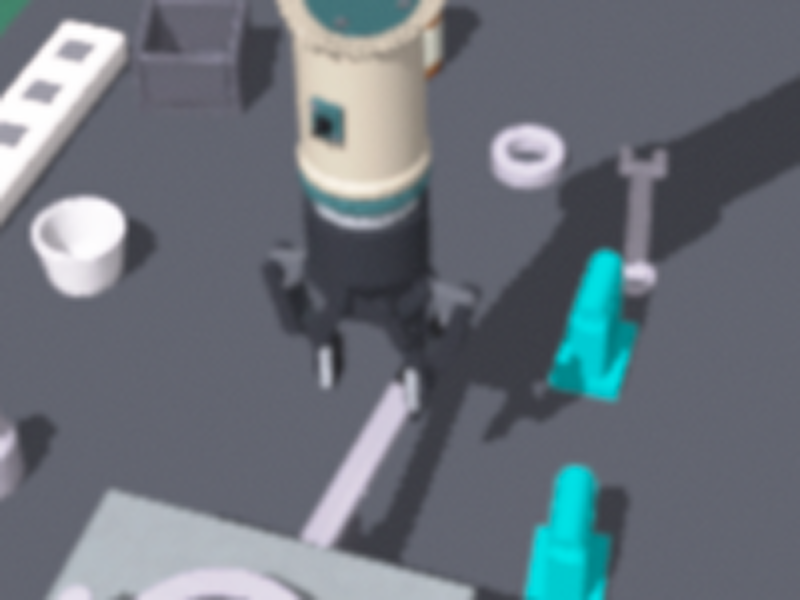

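View pics/w27.png

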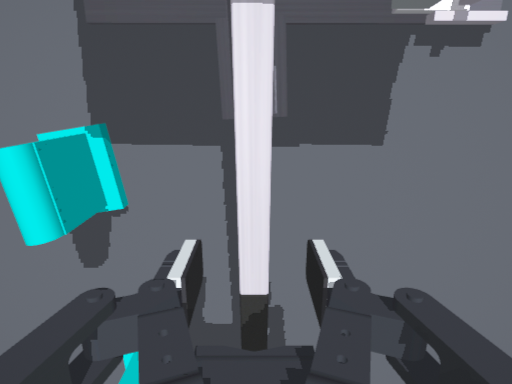

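```bash
python3 - <<'E'
from h import *
np.set_printoptions(precision=1,suppress=True)
w,s=pickle.load(open("c27.pkl","rb"))
for z in (65,70,75,80): print(onz(w,(254.5,291.5),z))
g=cv2.cvtColor(w["frame"],cv2.COLOR_RGB2GRAY).astype(float)
R=Ro.from_euler('xyz',w["orientation"]).as_matrix()
for v in (20,60,100,140,180,220,260,280):
    r=g[v,225:290]; d=np.diff(r); a=225+np.argmax(d)+.5+.5; b=225+np.argmin(d)+.5+.5
    dep=320.2*20/(b-a); c=np.array([((a+b)/2-w["cx"])/w["fx"],(v-w["cy"])/w["fy"],1])*dep
    print(v,a,b,w["position"]+R@c)
E
```

```text
[476.5   0.   65. ]
[476.5   3.3  70. ]
[476.4   6.6  75. ]
[476.3   9.9  80. ]
20 231.0 275.0 [473.  165.7 102.2]
60 232.0 274.0 [473.2 149.1  99.9]
100 234.0 273.0 [473.8 130.9  93.1]
140 235.0 272.0 [474.1 110.1  90. ]
180 236.0 271.0 [474.5  87.1  86.5]
220 237.0 270.0 [474.9  61.2  82.6]
260 239.0 269.0 [475.7  28.7  72. ]
280 239.0 269.0 [475.9  15.9  75.8]
```

```bash
python3 -m inch '{"travel":[[0.1,0,1],[0.2,0,2.2],[0.2,0,3.4],[0.2,0,4.4],[0.2,0,5],[0.2,0,5.2],[0.2,0,5.2],[0.2,0,5.2],[0.2,0,5.2],[0.2,0,5.2]],"twist":[0,0,0,0,0,0,0,0,0,0],"fingers":[4.5,4,4,4,4,4,3,2,1,0.5]}'
python3 - <<'E'
from tilt import *
np.set_printoptions(precision=1,suppress=True)
s=cam("side");w=cam("wrist")
crop(s,200,150,300,250,6,"s28.png");cv2.imwrite("pics/w28.png",w["frame"][:,:,::-1])
st=ctrl.read_state();print(st["eef_pos"],st["tool_rot"],st["force"],st["width"],st["clock"])
E
```

```text
clock: 35.75
eef_pos: [475.4, 61.1, 67.5]
tool_rot: [3.141, -0.0, 1.588]
force: [-0.6, 0.0, 0.5]
width: 18.0
[475.4  61.   67.4] [ 3.1 -0.   1.6] [ 0.4 -1.1  0.6] 18.328788451867528 35.85
```

View pics/s28.png

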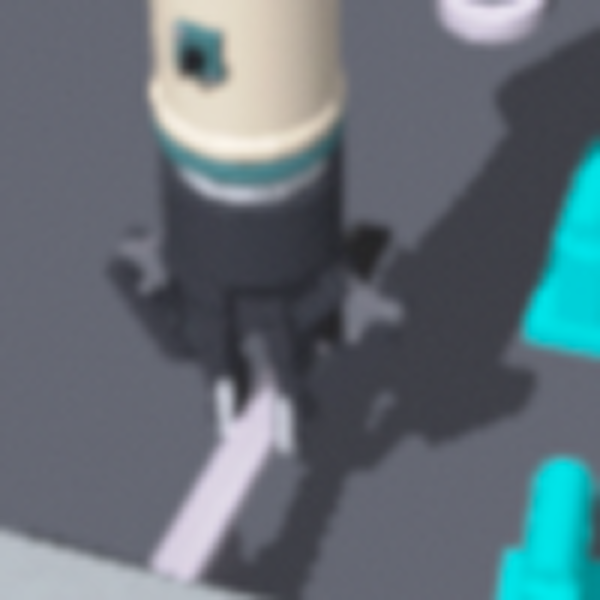

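View pics/w28.png

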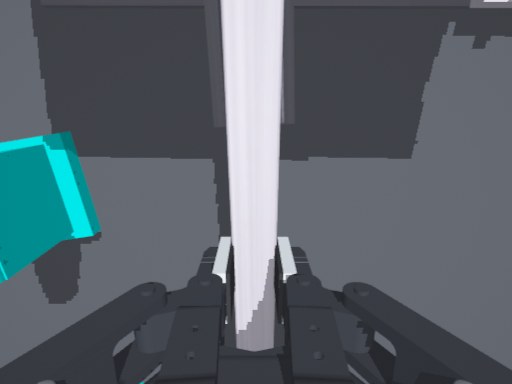

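```bash
python3 - <<'E'
from h import *
np.set_printoptions(precision=0,suppress=True)
t,s=pickle.load(open("c0.pkl","rb"))
for n,p,z in (("collar",(342,208),18),("wrenchL",(308,240),3),("wrenchR",(354,233),3),("turq3",(285,237),50),("turq2",(226,244),50),("jar",(371,168),60),("cup",(280,125),45),("weight",(221,130),60)): print(n,onz(t,p,z))
E
python3 -m inch '{"travel":[[-0.1,0,0],[-0.2,0,0],[-0.4,0,0],[-0.6,0,0],[-0.9,0,0],[-1.2,0,0],[-1.5,0,0],[-1.8,0,0],[-2,0,0],[-2,0,0]],"twist":[0,0,0,0,0,0,0,0,0,0],"fingers":[0,0,0,0,0,0,0,0,0,0]}'
python3 -c "
from tilt import *
rep('l8')"
```

```text
collar [ 487. -331.   18.]
wrenchL [ 368. -217.    3.]
wrenchR [ 403. -379.    3.]
turq3 [ 368. -132.   50.]
turq2 [332.  66.  50.]
jar [ 628. -422.   60.]
cup [774. -95.  45.]
weight [735. 116.  60.]
clock: 36.68
eef_pos: [475.2, 40.2, 66.9]
tool_rot: [-3.141, 0.001, 1.586]
force: [-0.2, 0.3, -4.3]
width: 18.3
ttilt(px,rad) (np.float64(-2.0860039759987927), np.float64(0.0493036415516385)) -0.6707860681651425 [475.4  41.   67. ] [-0.7 -1.  -5. ] 36.78
```

```bash
python3 -m inch '{"travel":[[-1,0,0],[-2.5,0,0],[-4.5,0,0],[-6.5,0,0],[-8.5,0,0],[-10.5,0,0],[-12,0.5,0],[-13.2,1.5,0],[-14.2,3,0],[-15,4.5,0]],"twist":[0,0,0,0,0,0,0,0,0,0],"fingers":[0,0,0,0,0,0,0,0,0,0]}'
python3 -m inch '{"travel":[[0,1.5,0],[0,3,0],[0,4.5,0],[0,5.5,0],[0,5.5,0.5],[0,5.5,1],[0,5.5,1.5],[0,5.5,2],[0,5.5,2.2],[0,5.5,2.2]],"twist":[0,0,0,0,0,0,0,0,0,0],"fingers":[0,0,0,0,0,0,0,0,0,0]}'
python3 - <<'E'
from tilt import *
rep('l9')
s=cam("side");t=cam("top");w=cam("wrist")
crop(s,130,110,330,260,4,"s29.png");crop(t,170,110,330,230,5,"t29.png");cv2.imwrite("pics/w29.png",w["frame"][:,:,::-1])
E
```

```text
clock: 37.62
eef_pos: [522.5, -110.5, 66.9]
tool_rot: [-3.141, 0.001, 1.586]
force: [0.8, 0.3, -4.9]
width: 18.3
clock: 38.45
eef_pos: [576.6, -107.2, 44.1]
tool_rot: [-3.139, -0.0, 1.588]
force: [0.3, 0.1, -5.8]
width: 18.0
ttilt(px,rad) (np.float64(-2.085905222376809), np.float64(0.04930139769247307)) -0.6657280386953914 [ 577.6 -107.2   45. ] [-0.9 -0.4 -5. ] 38.55
```

View pics/s29.png

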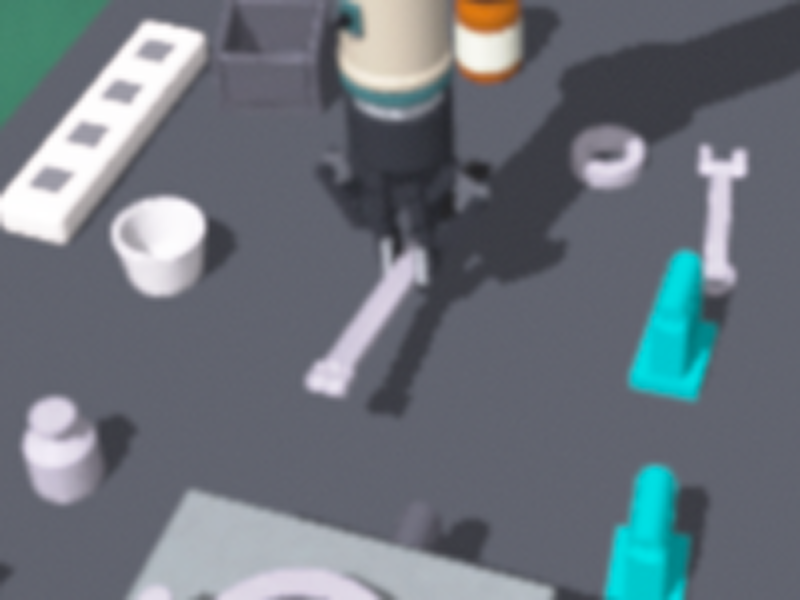

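View pics/t29.png

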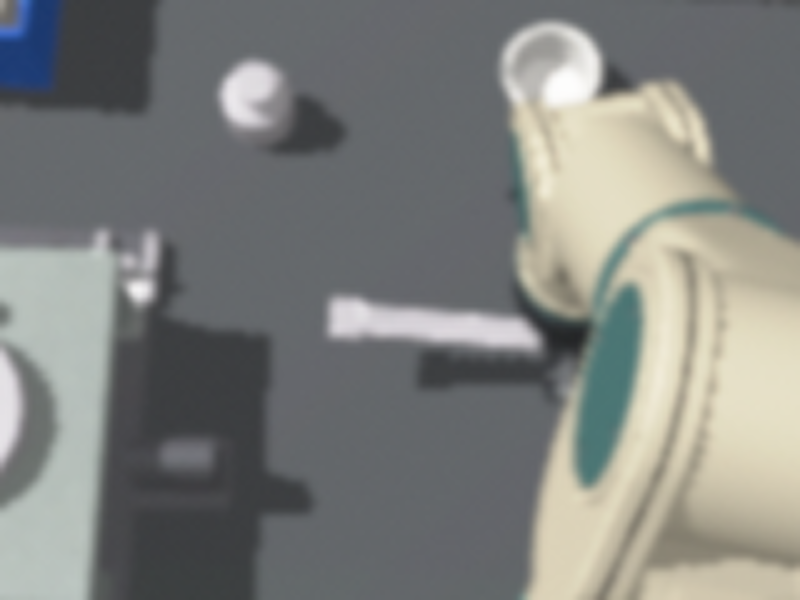

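```bash
python3 -m inch '{"travel":[[0,0,0.3],[0,0,0.7],[0,0,1.1],[0,0,1.5],[0,0,1.8],[0,0,2.1],[0,0,2.4],[0,0,2.7],[0,0,2.9],[0,0,3]],"twist":[0,0,0,0,0,0,0,0,0,0],"fingers":[0,0,0,0,0,0,0,0,0,0]}'
python3 -m inch '{"travel":[[0,0,0.2],[0,0,0.4],[0,0,0.6],[0,0,0.8],[0,0,1],[0,0,1.2],[0,0,1.4],[0,0,1.4],[0,0,1.4],[0,0,1.4]],"twist":[0,0,0,0,0,0,0,0,0,0],"fingers":[0,0,0,0,0,0,0,0,0,0]}'
python3 - <<'E'
from tilt import *
s=cam("side");t=cam("top");w=cam("wrist")
crop(s,130,110,330,260,4,"s30.png");cv2.imwrite("pics/w30.png",w["frame"][:,:,::-1])
E
```

```text
clock: 39.53
eef_pos: [578.0, -106.9, 14.9]
tool_rot: [3.141, -0.0, 1.588]
force: [-0.4, 1.3, -1.3]
width: 18.6
clock: 40.37
eef_pos: [577.8, -107.3, 1.1]
tool_rot: [-3.142, 0.0, 1.587]
force: [-0.6, 1.4, -1.5]
width: 18.0
```

View pics/s30.png

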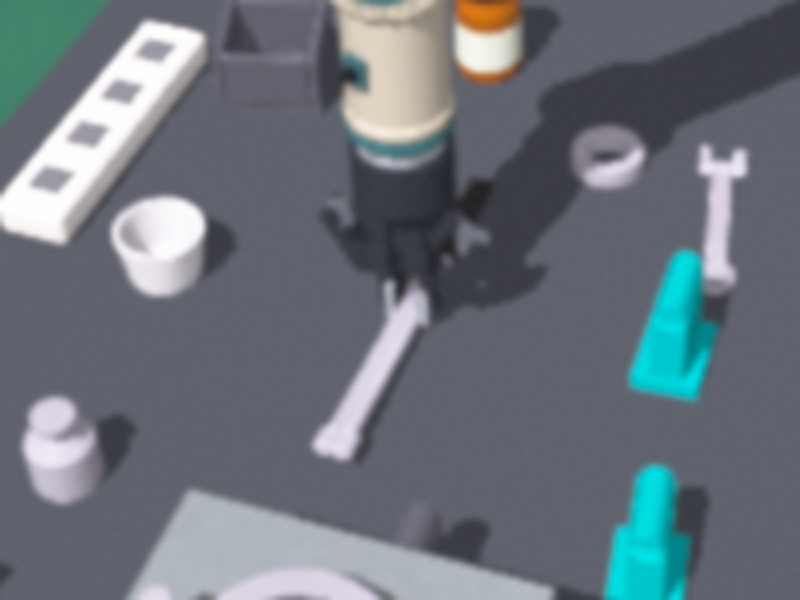

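```bash
python3 -m inch '{"travel":[[0,0,0.05],[0,0,0.1],[0,0,0.15],[0,0,0.2],[0,0,0.25],[0,0,0.3],[0,0,0.35],[0,0,0.4],[0,0,0.4],[0,0,0.4]],"twist":[0,0,0,0,0,0,0,0,0,0],"fingers":[0,0,0,0,0,0,0,0,0,0]}'
python3 -m inch '{"travel":[[0,0,0.05],[0,0,0.1],[0,0,0.1],[0,0,0.1],[0,0,0.1],[0,0,0.1],[0,0,0.1],[0,0,0.1],[0,0,0.1],[0,0,0.1]],"twist":[0,0,0,0,0,0,0,0,0,0],"fingers":[0,0,0,0,0,0,0,0,0,0]}'
```

```text
clock: 41.35
eef_pos: [577.8, -107.2, -3.0]
tool_rot: [-3.141, 0.0, 1.587]
force: [0.0, 0.8, -1.7]
width: 18.3
clock: 42.18
eef_pos: [577.8, -107.2, -3.3]
tool_rot: [3.141, 0.0, 1.587]
force: [-2.5, 1.8, 4.8]
width: 18.4
```

```bash
python3 -m inch '{"travel":[[0,0,0],[0,0,0],[0,0,0],[0,0,0],[0,0,0],[0,0,0],[0,0,-0.5],[0,0,-1.5],[0,0,-3],[0,0,-4]],"twist":[0,0,0,0,0,0,0,0,0,0],"fingers":[2,2.2,2.5,3,3.5,4,4,4,4,4]}'
python3 -m inch '{"travel":[[0,0,-2],[0,0,-4],[0,0,-7],[0,0,-10],[0,0,-12],[0,0,-13],[0,0,-13],[0,0,-13],[0,0,-13],[0,0,-13]],"twist":[0,0,0,0,0,0,0,0,0,0],"fingers":[5,5,5,5,5,5,5,5,5,5]}'
python3 - <<'E'
from tilt import *
rep('l10')
s=cam("side");t=cam("top");w=cam("wrist");pickle.dump((w,s,t),open("c31.pkl","wb"))
crop(s,130,110,330,260,4,"s31.png");cv2.imwrite("pics/w31.png",w["frame"][:,:,::-1])
b=t['frame'][145:185,175:220,::-1]
cv2.imwrite('pics/t31.png',cv2.resize(t["frame"][100:300,100:360,::-1],None,fx=3,fy=3,interpolation=cv2.INTER_CUBIC))
E
```

```text
clock: 43.02
eef_pos: [578.4, -107.2, 37.7]
tool_rot: [3.14, 0.0, 1.587]
force: [0.2, -0.2, 0.7]
width: 40.3
clock: 43.85
eef_pos: [576.7, -107.2, 164.4]
tool_rot: [-3.139, -0.0, 1.588]
force: [0.4, 0.8, 0.2]
width: 50.1
ttilt(px,rad) (np.float64(-2.0772477222895844), np.float64(0.049104683784363404)) -0.6724152039614069 [ 577.  -107.1  164.6] [ 0.9 -0.3 -0.4] 43.95
```

View pics/s31.png

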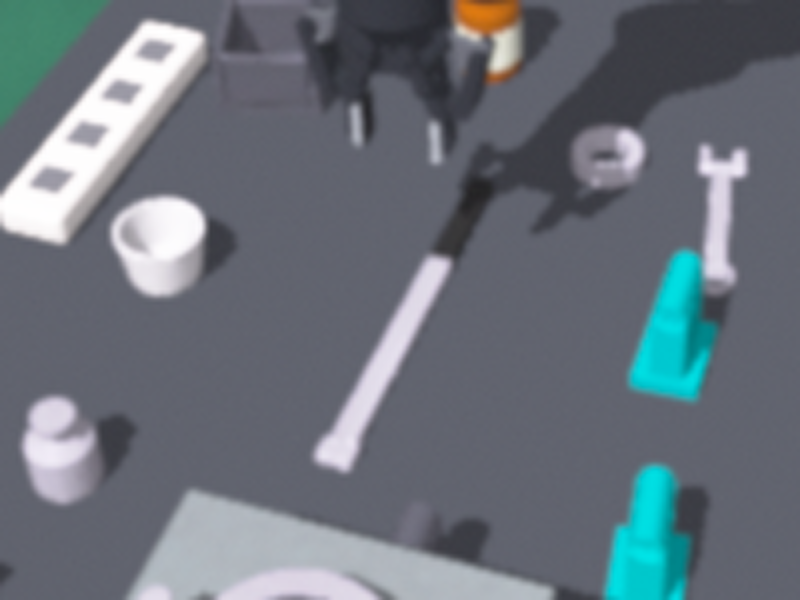

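View pics/w31.png

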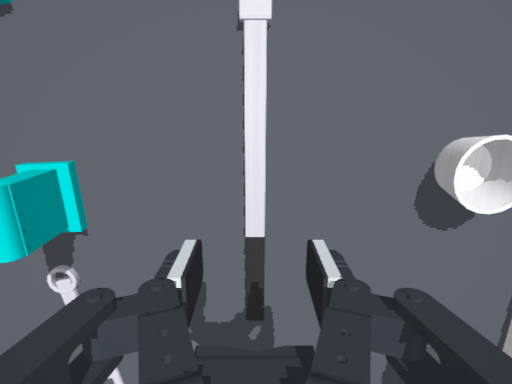

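View pics/t31.png

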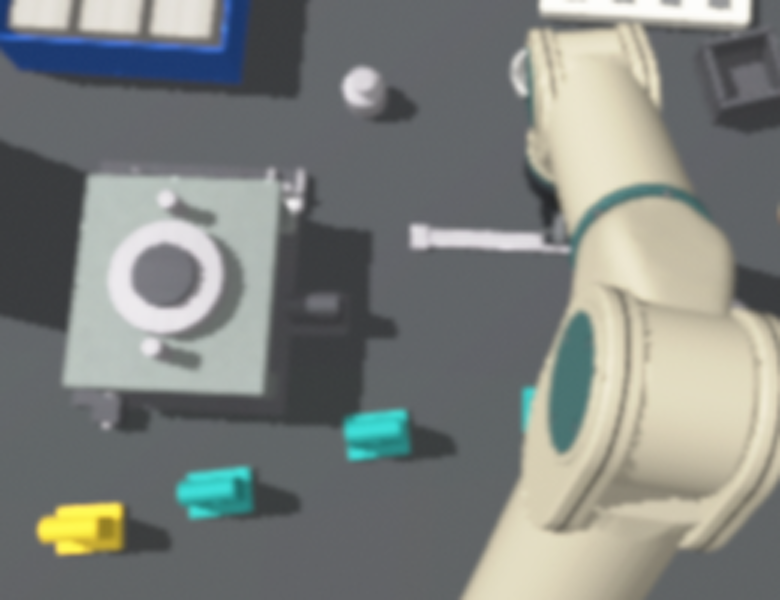

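```bash
python3 - <<'E'
from h import *
np.set_printoptions(precision=1,suppress=True)
w,s,t=pickle.load(open("c31.pkl","rb"))
wb=onz(w,(255,236),10);we=onz(w,(255,320),10);sb=onz(s,(130+440/4-.4,110+254/4-.4),10);se=onz(s,(130+486/4-.4,110+180/4-.4),10)
print(wb,we,sb,se)
print(onz(s,(130+343/4-.4,110+456/4-.4),10),onz(w,(255,0),10),onz(t,(100+411/3-.3,100+237/3-.3),10))
print(tri(t,(100+411/3-.3,100+237/3-.3),s,(130+336/4-.4,110+459/4-.4)), tri(w,(255,236),s,(130+440/4-.4,110+254/4-.4)),tri(w,(255,320),s,(130+486/4-.4,110+180/4-.4)))
E
```

```text
[ 579.4 -167.6   10. ] [ 581.1 -268.3   10. ] [ 581.  -172.4   10. ] [ 577.9 -267.4   10. ]
[569.2  45.9  10. ] [575.6  44.5  10. ] [571.4  49.5  10. ]
(array([572.3,  49.6,   9.4]), np.float64(1.4702836193758884)) (array([ 578.7, -165.2,   16.6]), np.float64(1.5700423551982847)) (array([ 581. , -274.2,    3. ]), np.float64(1.0416125642327045))
```

```bash
python3 -c "
from cell import ctrl
print(ctrl.finish_job()); print(ctrl.read_state()['clock'])"
```

```text
the job is handed in; nothing more can be done
None
the job is handed in; nothing more can be done
```

The job was handed in at about 44 s, with the base resting on the packing slide and the bar flat on the bench. No verdict was reported, so what follows rests on my own readings.

**What I did**
- I gripped the bar at its middle and slid the toe over the dark fulcrum block. It bore on the stop with 5 N for over 0.8 s.
- I let the bar settle against the base's underside, gripped it again at the handle and levered the base up in small steps.
- The slide snapped in at a measured tilt of 0.054 rad. I held there about a second, then let the base down slowly.
- I drew the bar out and laid it in clear bench space, running from about (573, 48) to (580, -270) mm.

**Last checks**
- **Base and slide:** the tilt held at 0.049 rad, and in the pictures the slide tab has moved in under the foot by about its full travel.
- **Bar:** its toe triangulates to a height of 9.4 mm, where the top face should be at 10 mm. It is well clear of base and fulcrum.
- **Bystanders:** the cup, weight, collar and wrench stand where they were, by eye. I last saw the jar only partly, and it looked unmoved.

**What disagreed**
- **Fingertips:** the first grasp closed above the bar. The tips measured about 7 to 9 mm behind the reported TCP instead of 25 mm ahead of it, so I worked from the pictures.
- **Fulcrum:** its crest ran along the bar rather than across it. The levering still worked.
- **Handle end heights:** my last two spot measurements near the handle scattered to 3 and 17 mm, so the bar's levelness rests mainly on the picture and the toe.

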